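# Making up two machining set-up kits

## Robot

A 7-joint arm with a two-finger parallel gripper is mounted at the origin on the work surface. World frame = base frame: x ahead of the robot, y to its left, z up, the work surface at z = 0. Lengths are in mm, angles in rad, forces in N, time in s.
With the tool pointing down it reaches from about 400 to 875 mm from the base axis. Payload 4.4 kg.
Tool frame: the origin (TCP) lies midway between the tips of the shut fingers; the grasp point (between the pads) lies pinch_z behind it (pinch_z is the distance from the TCP to the grasp point, in mm); z points along the fingers, y is the direction in which the jaws open and shut (so a half turn about z gives the same grasp; the last joint's range is limited). The gripper opens to 85 mm and grips with 20 to 120 N. Pads are 22 mm wide; open, the fingers measure 114 mm over their backs; the gripper's body (76 mm by 85 mm) begins 54 mm behind the grasp point. The pads swing forward as they close: fully open they stand 13 mm farther back than shut.
Start: joints at [-1.251, 0.628, 0.038, 1.517, -0.027, 0.996, -0.02], TCP at [244.573, 602.247, 231.313] pointing down, gripper open.
Joint ranges: [-3.06, 3.06], [-0.37, 2.12], [-1.25, 1.32], [0.18, 2.47], [-1.1, 4.24], [0.23, 1.98], [-2.94, 2.94]. Speed limits (rad/s): [2.57, 2.57, 3.14, 3.14, 3.14, 3.14, 3.14].

## Interface

Orientations are given as [roll, pitch, yaw] about the fixed x, y, z axes, in that order (R = Rz(yaw) Ry(pitch) Rx(roll)).
In Python, from cell import read_state, get_image, calibration, finish_job, pinch_z gives the robot as it stands. The module is installed in compiled form; this text tells all that it offers.
- The arm moves only by the tool apply_moves, never from a script. Its argument "increments" is a list of rows, each an object of numbers: "tx", "ty", "tz": the shift along the world's x, y, z in m; "rx", "ry", "rz": the turn, a rotation vector about the world's x, y, z in units of 5 degrees (1.0 is 5 degrees); "claw": the finger opening in m, from 0 to 0.0854. In form: [{"tx": .., "ty": .., "tz": .., "rx": .., "ry": .., "rz": .., "claw": ..}, ...]. A call has 1 to 12 rows; each row is the pose to reach, as a shift and turn from the pose commanded when the call began; what a row does not reach only later rows make up. A row lasts 1/10 s, in which the tool goes at most 50 mm and 8.59 degrees, less where a joint would pass 70% of its speed; a pose out of reach is approached as far as the arm can. A call with a gripper value outside its range is refused whole. The fingers move at their own pace and stop on an object; the grip force is fixed at half the most. Time passes only in rows, so rows that repeat a pose let the fingers close. It gives the time, the measured TCP pose, the force and the opening at its end, in the units of the state.
- read_state(): the state, without advancing time (a new reading comes with each control period).
- get_image(name): name is "scene" or "top" or "wrist"; returns the picture (480x640x3 uint8, red, green, blue); there is no depth.
- calibration(name): a dict with "camera_matrix" (3x3 intrinsics, pixels), "distortion" ([k1, k2, p1, p2, k3] as OpenCV has them; the pictures are not rectified), "origin" and "attitude" of the camera in the world. Camera axes: x right, y up, looking along -z (the intrinsics and any distortion apply to the point x, -y, -z); pixel columns grow to the right and rows downward; lengths in mm; the calibration is good to about 2 mm. A picture is of the moment at which its call begins: read the wrist's pose just before it. calibration takes no time and is no camera call; for the wrist camera it gives the pose at the moment of the call.
- finish_job(): hands the job in, once; it reports no verdict.
The state is a dict: "clock": time; "qpos": joint angles; "qd": joint speeds; "tau": joint torques, N m; "eef_pos": TCP position; "tool_rot": TCP orientation; "force": force on the tool from outside, world axes, zero at the start; "torque": the same for the moment, N m; "width": finger opening in mm.
Only numpy, scipy, OpenCV 4.12 (cv2) and the standard library are available. Lean on these libraries where they do the work, as an engineer would, in place of code of your own. Each camera call takes 0.05 s, during which the arm holds its last target. There are 200 camera calls.

## Task

Make up the two set-up kits from the stock on the bench. The green tray gets the spot-drill holder (yellow ring) stood fully home in its socket, the black strap clamp laid flat in its bay and the red deburring tool snapped right down into its pair of spring clips; the orange tray gets the face-mill holder (white ring) stood fully home in its socket and the bright 1-2-3 block laid flat, widest face down, in its bay. Set the things down rather than dropping them, and leave the end-mill holder (blue ring) standing where it is in the stand.

Things in the scene. Friction and masses are not known exactly. Their poses are not given: they have to be found in the camera images.
- drill_holder_grip (a point): Tool holder with short gold spot drill, dark flange, yellow ring. Point: on its axis (z up) in the middle of its round collet nut, 34 mm wide, 22 high: grip there. 43 mm: underside of the 46 mm flange, 113 mm: end of the pull stud, both below the point; tool tip 33 mm above. Stands in a black stand (plate 76 mm high, 37 mm holes 80 mm apart); x starts square to the row: close fingers along x.
- mill_holder_grip (a point): Tool holder with a face mill, dark flange, white ring. Point: on its axis (z up) in the middle of its round grey head with gold inserts, 39 mm wide, 36 high: grip there. 50 mm: underside of the 46 mm flange, 120 mm: end of the pull stud, both below the point; tool tip 18 mm above. Stands in a black stand (plate 76 mm high, 37 mm holes 80 mm apart); x starts square to the row: close fingers along x.
- endmill_holder_grip (a point): Tool holder with a grey end mill, blue ring, dark 34 mm nose; not wanted, stays in the black stand. Point: on its axis, in the middle of the nose, 43 mm above the flange's underside; the end mill reaches 33 mm above the point.
- deburrer_centre (a point): Deburring tool lying on the bench: red eight-sided handle 110 mm long, 16 mm across flats, with a thin bent steel blade reaching 35 mm farther at one end. Point: the handle's middle, 8 mm above the bench; x runs along the handle to the blade end, z up. In the clips it may point either way. About 60 g.
- strap_clamp_centre (a point): Black steel strap clamp, 100 x 30 x 15 mm, with a slot 12 mm wide along its middle, lying flat on the bench. Point: its centre, 7.5 mm above the bench; x along its length, y across its 30 mm width, z up. About 250 g.
- block_centre (a point): Bright steel 1-2-3 block with rows of dark holes, 75 x 50 x 25 mm, lying on its widest face on the bench. Point: its centre, 12.5 mm above the bench; x along the 75 mm, y along the 50 mm (grip across this), z up. About 600 g.
- green_tray: Green moulded kit tray, fixed, 250 x 180 mm, floor 4 mm, wall 13 mm high. Origin: centre of its underside; x along the 250 mm side, z up. Socket: upright tube at x -80, y +36 mm, bore 37, outside 52 mm, rim at z 80; a holder stands in it taper down, flange on the rim. Bay: at x +50, y +36 mm, inside 135 (x) by 100 (y), floor at z 4, ribs to z 13. Clips along the y -58 side. 
- orange_tray: Orange moulded kit tray, fixed, 250 x 180 mm, floor 4 mm, wall 13 mm high. Origin: centre of its underside; x along the 250 mm side, z up. Socket: upright tube at x -80, y +36 mm, bore 37, outside 52 mm, rim at z 80; a holder stands in it taper down, flange on the rim. Bay: at x +50, y +36 mm, inside 135 (x) by 100 (y), floor at z 4, ribs to z 13. Clips along the y -58 side. 
- green_clips: Two steel spring clips of the green tray, in line along x at x -38 and +38 mm, 12 mm wide. Origin: between them on the tray's floor, 4 mm above the bench; axes as the tray's. Open upwards, mouths 24 mm wide at z 40. Pressed straight down (about 10 N in all), a 16 mm handle laid along x snaps in and rests with its centre line at z 26. Between the clips 60 mm is free for fingers down to z 0.

How it is judged:
By the outcome, as a careful person would: the job done as asked, in the order asked, and still so for the second after the job is handed in, with the robot touching nothing.
It also fails if it takes over 104 s, if anything falls off the work surface, if the arm or the gripper's body presses on something with over 40 N, if the wrist force passes 120 N, or if a joint passes its speed limit or range.

## Working session

There is one attempt and no reset: what is moved stays moved. The work goes in short steps, Python scripts to look and compute and a tool call to move; the robot and the scene stay as the last step left them, time stands still between calls to the robot, and variables do not carry over. Pictures are saved under pics/ and viewed, about 12 in all and at most 16, crops included, and the job is handed in when it is done.

Besides the shell and the picture viewer there is one more tool, called after "Call:" as a command line: name --argument value ..., lists and objects as JSON in quotes. apply_moves: Moves the arm, as the interface text tells. Its arguments: {"type":"object","properties":{"increments":{"type":"array"}},"required":["increments"]}

```bash
mkdir -p pics; cat > h.py <<'E'
import numpy as np, cv2
from scipy.spatial.transform import Rotation as R
from cell import *
def ray(cal,uv):
    K=np.array(cal["camera_matrix"]);d=np.array(cal["distortion"],float)
    p=cv2.undistortPoints(np.array(uv,float).reshape(-1,1,2),K,d).reshape(-1,2)
    a=np.array(cal["attitude"],float)
    M=a if a.shape==(3,3) else R.from_euler('xyz',a).as_matrix()
    return np.array(cal["origin"],float),(M@np.c_[p[:,0],-p[:,1],-np.ones(len(p))].T).T
def atz(cal,uv,z):
    o,d=ray(cal,uv); z=np.broadcast_to(z,len(d)); return o+d*((z-o[2])/d[:,2])[:,None]
def proj(cal,P):
    K=np.array(cal["camera_matrix"]);d=np.array(cal["distortion"],float)
    a=np.array(cal["attitude"],float);M=a if a.shape==(3,3) else R.from_euler('xyz',a).as_matrix()
    c=(np.array(P,float).reshape(-1,3)-cal["origin"])@M; c=c*[1,-1,-1]
    return cv2.projectPoints(c,np.zeros(3),np.zeros(3),K,d)[0].reshape(-1,2)
def snap(n,f):
    im=get_image(n); cv2.imwrite("pics/"+f,im[:,:,::-1]); return im
E
python3 - <<'E'
from h import *
print(read_state()); print(pinch_z)
for n in("scene","top","wrist"):
    print(n,calibration(n))
snap("top","top0.png"); snap("scene","scene0.png")
E
```

```text
{'clock': 0.0, 'qpos': array([-1.25078626,  0.62937885,  0.03845526,  1.51836113, -0.02703735,
        0.99631028, -0.01999243]), 'qd': array([-0.00024998, -0.00077643,  0.00041063,  0.00127846, -0.00118918,
        0.00090555, -0.00074012]), 'tau': array([-6.54337418e-04, -5.63398218e+01,  1.22545637e+00, -1.93438482e+01,
        1.08784102e-02,  1.05635799e-02,  2.00705671e-05]), 'eef_pos': array([244.33497207, 601.65008159, 230.37032714]), 'tool_rot': array([-3.13965317e+00,  3.79569310e-06,  2.75575922e+00]), 'force': array([0.24649773, 0.4129391 , 0.00813062]), 'torque': array([-0.01969273,  0.05174272, -0.01233372]), 'width': 85.67014157915627}
18.700000000000003
scene {'camera_matrix': array([[445.88260883,   0.        , 318.3930177 ],
       [  0.        , 445.88260883, 244.16992175],
       [  0.        ,   0.        ,   1.        ]]), 'distortion': array([-0.03227646,  0.        ,  0.        ,  0.        ,  0.        ]), 'origin': array([1003.83485347,  209.34731597,  953.05793635]), 'attitude': array([0.55068928, 0.00361906, 2.08786702])}
top {'camera_matrix': array([[607.39696102,   0.        , 314.23431226],
       [  0.        , 607.39696102, 239.88377546],
       [  0.        ,   0.        ,   1.        ]]), 'distortion': array([-0.1172067,  0.       ,  0.       ,  0.       ,  0.       ]), 'origin': array([ 391.67375156,  -10.46941628, 1163.19956024]), 'attitude': array([ 0.15874522, -0.0153987 , -1.55536045])}
wrist {'camera_matrix': array([[413.79928114,   0.        , 320.367155  ],
       [  0.        , 413.79928114, 238.67600501],
       [  0.        ,   0.        ,   1.        ]]), 'distortion': array([-0.00883336,  0.        ,  0.        ,  0.        ,  0.        ]), 'origin': array([181.82749822, 626.82241059, 374.08931404]), 'attitude': array([-0.26904493,  0.00131843,  1.18463302])}
```

View pics/top0.png

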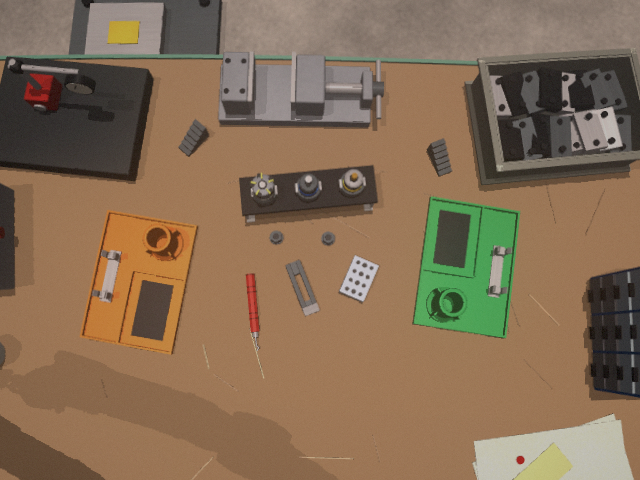

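View pics/scene0.png

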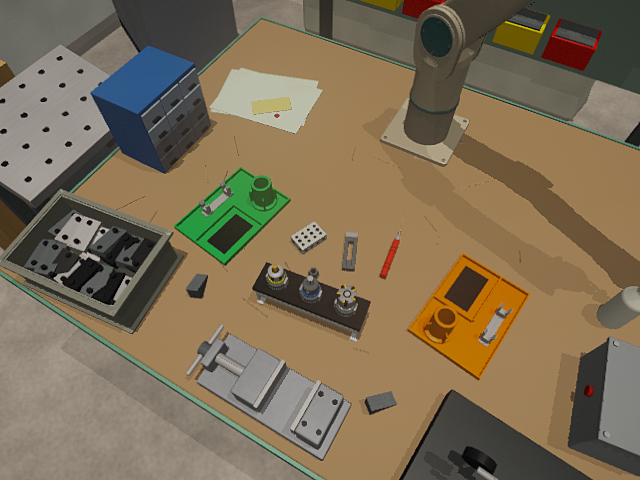

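The top view shows the orange tray (left), green tray (right), stand with white, blue and yellow rings at u≈262/308/352, v≈185, and deburrer, clamp and block at (253,305), (302,288) and (359,279). I'll enlarge these for pixel reading.

```bash
python3 - <<'E'
import cv2,numpy as np
im=cv2.imread("pics/top0.png")
def crop(u0,v0,u1,v1,s,f=None):
    c=cv2.resize(im[v0:v1,u0:u1],None,fx=s,fy=s,interpolation=cv2.INTER_CUBIC)
    for u in range((u0+9)//10*10,u1,10):
        x=int((u-u0+.5)*s);L=10 if u%50==0 else 5;cv2.line(c,(x,0),(x,L),(255,255,255),1)
        if u%20==0:cv2.putText(c,str(u),(x-10,20),0,.35,(255,255,255),1)
    for v in range((v0+9)//10*10,v1,10):
        y=int((v-v0+.5)*s);cv2.line(c,(0,y),(6,y),(255,255,255),1)
        if v%20==0:cv2.putText(c,str(v),(8,y+4),0,.35,(255,255,255),1)
    return c
cv2.imwrite("pics/mid.png",crop(235,158,390,355,3))
cv2.imwrite("pics/trays.png",np.hstack([crop(78,200,202,360,3.2),crop(406,192,526,352,3.2)]))
E
```

```text
(no output)
```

View pics/mid.png

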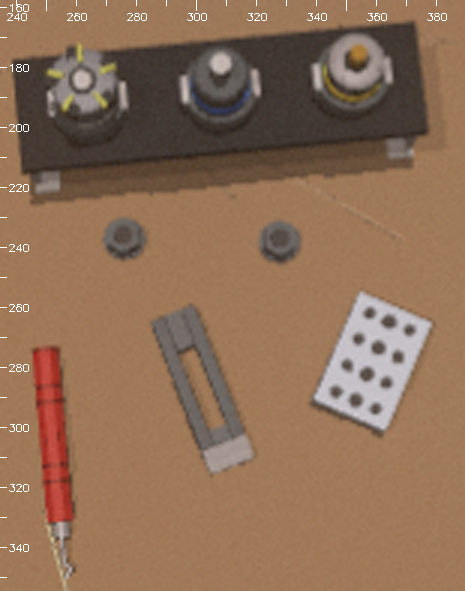

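View pics/trays.png

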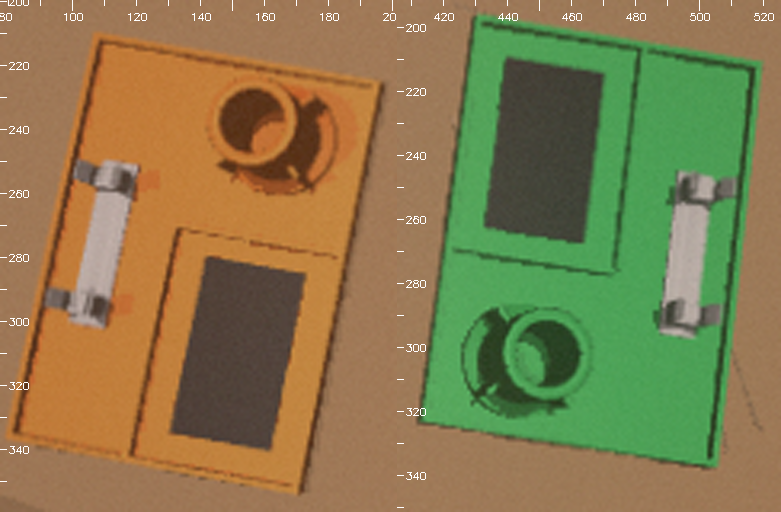

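```bash
cat > m.py <<'E'
from h import *
from scipy.optimize import least_squares
c=calibration("top")
m=lambda L:[(234.5+x/3,157.5+y/3) for x,y in L]
o=lambda L:[(77.5+x/3.2,199.5+y/3.2) for x,y in L]
g=lambda L:[(405.5+(x-396.8)/3.2,191.5+y/3.2) for x,y in L]
np.set_printoptions(precision=1,suppress=True)
print("holders mill,end,drill",atz(c,m([(81,80),(221,65),(358,55)]),[144,152,152]))
def fit(pts,uv,g0):
    pts=np.array(pts,float)
    def f(p):
        X=pts@R.from_euler('z',p[2]).as_matrix().T+[p[0],p[1],0]
        return (proj(c,X)-uv).ravel()
    r=least_squares(f,g0); print(r.x[:2],np.degrees(r.x[2]),"res px",r.fun.reshape(-1,2).ravel()); return r.x
B=[[-125,-90,13],[-125,90,13],[125,90,13],[125,-90,13],[-80,36,80]]
if __name__=="__main__":
    print("orange",fit(B,o([(95,34),(384,84),(302,494),(10,437),(255,122)]),[400,300,3]))
    print("green",fit(B,g([(716,467),(418,423),(475,15),(762,64),(545,350)]),[400,-300,0]))
    print("clamp",fit([[50,15,15],[50,-15,15],[-50,-15,15],[-50,15,15]],m([(152,322),(195,306),(255,455),(211,473)]),[390,0,0.3]))
    print("block",fit([[37.5,25,25],[37.5,-25,25],[-37.5,-25,25],[-37.5,25,25]],m([(360,291),(433,323),(384,430),(313,404)]),[390,-70,-0.4]))
    print("deb",fit([[-55,0,9],[55,0,9]],m([(47,348),(61,522)]),[390,100,3.1]))
E
python3 m.py
```

```text
holders mill,end,drill [[650.8  68.9 144. ]
 [659.1 -11.5 152. ]
 [666.6 -89.9 152. ]]
[491.3 308.3] 171.25616514786822 res px [ 0.6 -0.4 -0.1 -0.8 -0.1  0.4 -0.5  1.   0.  -0.3]
orange [491.3 308.3   3. ]
[ 530.6 -321.1] -8.49931600028268 res px [-0.4  0.3  0.4 -0.7  0.1 -0.4 -0.3 -0.5  0.2  1.1]
green [ 530.6 -321.1   -0.1]
[485.   -3.9] 22.614759318439102 res px [ 0.   0.7  0.4  0.3 -0.1 -0.4 -0.3 -0.5]
clamp [485.   -3.9   0.4]
[ 502.8 -110. ] -22.55785354231307 res px [-0.3  0.2 -0.3  0.   0.7  0.8 -0.1 -1.1]
block [ 502.8 -110.    -0.4]
[454.8  89.8] 186.2678607991898 res px [ 0.   0.1 -0.  -0.1]
deb [454.8  89.8   3.3]
```

Call:
apply_moves --increments '[{"tx":0.026,"ty":-0.042,"rz":-0.75},{"tx":0.052,"ty":-0.085,"rz":-1.5},{"tx":0.078,"ty":-0.128,"rz":-2.3},{"tx":0.104,"ty":-0.17,"rz":-3.1},{"tx":0.13,"ty":-0.213,"rz":-3.8},{"tx":0.156,"ty":-0.256,"rz":-4.6},{"tx":0.182,"ty":-0.298,"rz":-5.4},{"tx":0.208,"ty":-0.341,"rz":-6.1},{"tx":0.234,"ty":-0.384,"rz":-6.9},{"tx":0.26,"ty":-0.426,"rz":-7.7},{"tx":0.286,"ty":-0.469,"rz":-8.4},{"tx":0.312,"ty":-0.512,"rz":-9.2}]'

```text
$.increments[0]: bad value
```

```bash
python3 -c "
from h import *
print(read_state())"
```

```text
{'clock': 0.1, 'qpos': array([-1.25083292,  0.62926101,  0.03844913,  1.51823666, -0.02700367,
        0.99629739, -0.02000062]), 'qd': array([ 0.00025508, -0.00422439,  0.00064717, -0.00037003,  0.00010494,
        0.00017436, -0.00124721]), 'tau': array([ 2.90139033e-03, -5.64537477e+01,  1.23017762e+00, -1.93973511e+01,
        1.12239821e-02,  5.50030702e-03, -3.57728268e-06]), 'eef_pos': array([244.341349  , 601.74080898, 230.48636232]), 'tool_rot': array([-3.13990834e+00,  1.61162156e-05,  2.75582382e+00]), 'force': array([-0.42048635,  0.02154904,  0.22624449]), 'torque': array([-0.02471023, -0.02803171, -0.06264915]), 'width': 85.4230575391173}
```

Call:
apply_moves --increments '[{"tx":0.026,"ty":-0.042,"tz":0,"rx":0,"ry":0,"rz":-0.75,"claw":0.085},{"tx":0.052,"ty":-0.085,"tz":0,"rx":0,"ry":0,"rz":-1.5,"claw":0.085},{"tx":0.078,"ty":-0.128,"tz":0,"rx":0,"ry":0,"rz":-2.3,"claw":0.085},{"tx":0.104,"ty":-0.17,"tz":0,"rx":0,"ry":0,"rz":-3.1,"claw":0.085},{"tx":0.13,"ty":-0.213,"tz":0,"rx":0,"ry":0,"rz":-3.8,"claw":0.085},{"tx":0.156,"ty":-0.256,"tz":0,"rx":0,"ry":0,"rz":-4.6,"claw":0.085},{"tx":0.182,"ty":-0.298,"tz":0,"rx":0,"ry":0,"rz":-5.4,"claw":0.085},{"tx":0.208,"ty":-0.341,"tz":0,"rx":0,"ry":0,"rz":-6.1,"claw":0.085},{"tx":0.234,"ty":-0.384,"tz":0,"rx":0,"ry":0,"rz":-6.9,"claw":0.085},{"tx":0.26,"ty":-0.426,"tz":0,"rx":0,"ry":0,"rz":-7.7,"claw":0.085},{"tx":0.286,"ty":-0.469,"tz":0,"rx":0,"ry":0,"rz":-8.4,"claw":0.085},{"tx":0.312,"ty":-0.512,"tz":0,"rx":0,"ry":0,"rz":-9.2,"claw":0.085}]'

```text
clock: 1.3
eef_pos: [556.8, 88.9, 231.1]
tool_rot: [-3.141, -0.0, 1.95]
force: [0.4, 0.5, -0.3]
width: 85.0
```

Call:
apply_moves --increments '[{"tx":0.026,"ty":-0.042,"tz":0.005,"rx":0,"ry":0,"rz":-0.75,"claw":0.085},{"tx":0.052,"ty":-0.085,"tz":0.01,"rx":0,"ry":0,"rz":-1.5,"claw":0.085},{"tx":0.078,"ty":-0.128,"tz":0.01,"rx":0,"ry":0,"rz":-2.3,"claw":0.085},{"tx":0.104,"ty":-0.17,"tz":0.01,"rx":0,"ry":0,"rz":-3.0,"claw":0.085},{"tx":0.109,"ty":-0.178,"tz":0.01,"rx":0,"ry":0,"rz":-3.2,"claw":0.085},{"tx":0.109,"ty":-0.178,"tz":0.01,"rx":0,"ry":0,"rz":-3.2,"claw":0.085}]'

```text
clock: 1.9
eef_pos: [665.2, -90.0, 240.4]
tool_rot: [-3.14, 0.001, 1.67]
force: [0.3, 0.8, -0.2]
width: 84.8
```

```bash
python3 - <<'E'
from h import *
import pickle
s=read_state(); c=calibration("wrist"); snap("wrist","w1.png"); pickle.dump(c,open("w1.pkl","wb"))
print(s["qpos"],s["eef_pos"],c["origin"],c["attitude"])
E
```

```text
[-0.10312064  0.67609446  0.35168449  1.44568809 -0.24742173  1.0646201
  0.39684866] [665.19119948 -90.02230399 240.37256537] [658.38334446 -23.36126199 383.98434212] [-0.26954265  0.00099761  0.09870084]
```

View pics/w1.png

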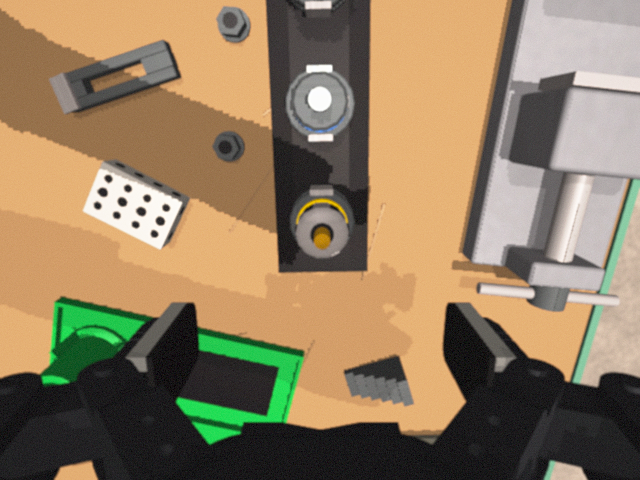

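The wrist view shows the drill tip at (322,238) and nut, the end-mill tip at (319,99), and the block top with corners near (106,167), (184,200), (165,248) and (84,210).

```bash
python3 - <<'E'
from h import *
import pickle
np.set_printoptions(precision=1,suppress=True)
c=pickle.load(open("w1.pkl","rb"))
print(atz(c,[(322,238),(322,230),(319,99)],[152,130,152]))
b=atz(c,[(106,167),(184,200),(165,248),(84,210)],25);print(b,b.mean(0))
E
```

```text
[[665.4 -86.7 152. ]
 [665.5 -87.4 130. ]
 [656.1 -10.4 152. ]]
[[ 477.7  -76.6   25. ]
 [ 545.1  -98.8   25. ]
 [ 528.4 -144.7   25. ]
 [ 456.8 -116.6   25. ]] [ 502.  -109.2   25. ]
```

Call:
apply_moves --increments '[{"tx":0.001,"ty":0.001,"tz":-0.04,"rx":0,"ry":0,"rz":0,"claw":0.085},{"tx":0.001,"ty":0.001,"tz":-0.08,"rx":0,"ry":0,"rz":0,"claw":0.085},{"tx":0.001,"ty":0.001,"tz":-0.12,"rx":0,"ry":0,"rz":0,"claw":0.085},{"tx":0.001,"ty":0.001,"tz":-0.141,"rx":0,"ry":0,"rz":0,"claw":0.085},{"tx":0.001,"ty":0.001,"tz":-0.141,"rx":0,"ry":0,"rz":0,"claw":0.05},{"tx":0.001,"ty":0.001,"tz":-0.141,"rx":0,"ry":0,"rz":0,"claw":0.02},{"tx":0.001,"ty":0.001,"tz":-0.141,"rx":0,"ry":0,"rz":0,"claw":0.02},{"tx":0.001,"ty":0.001,"tz":-0.141,"rx":0,"ry":0,"rz":0,"claw":0.02},{"tx":0.001,"ty":0.001,"tz":-0.141,"rx":0,"ry":0,"rz":0,"claw":0.02},{"tx":0.001,"ty":0.001,"tz":-0.141,"rx":0,"ry":0,"rz":0,"claw":0.02}]'

```text
clock: 2.95
eef_pos: [666.7, -86.0, 102.6]
tool_rot: [3.14, -0.001, 1.674]
force: [-2.9, 1.0, 5.9]
width: 32.2
```

Call:
apply_moves --increments '[{"tx":0,"ty":0,"tz":0,"rx":0,"ry":0,"rz":0,"claw":0.02},{"tx":0,"ty":0,"tz":0,"rx":0,"ry":0,"rz":0,"claw":0.02}]'

```text
clock: 3.15
eef_pos: [666.7, -86.0, 102.7]
tool_rot: [3.14, -0.001, 1.674]
force: [-2.9, 1.2, 6.4]
width: 32.1
```

```bash
python3 - <<'E'
from h import *
s=read_state(); print({k:np.round(s[k],3) for k in s}); snap("wrist","w2.png")
E
```

```text
{'clock': np.float64(3.15), 'qpos': array([-0.079,  0.825,  0.296,  1.564, -0.305,  0.797,  0.444]), 'qd': array([-0.001,  0.001,  0.   , -0.001, -0.001,  0.001,  0.   ]), 'tau': array([ 4.5300e-01, -5.7835e+01,  5.7750e+00, -1.5972e+01,  6.0000e-03,
       -9.5900e-01, -2.4000e-02]), 'eef_pos': array([666.739, -85.959, 102.661]), 'tool_rot': array([ 3.140e+00, -1.000e-03,  1.674e+00]), 'force': array([-2.946,  1.245,  6.409]), 'torque': array([0.221, 0.585, 0.015]), 'width': np.float64(32.109)}
```

View pics/w2.png

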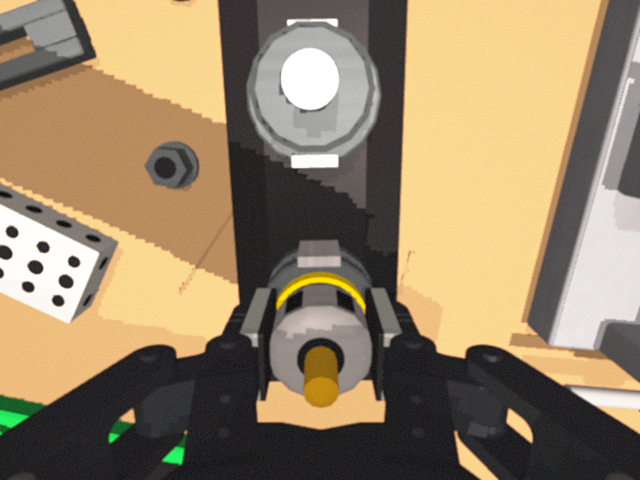

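Call:
apply_moves --increments '[{"tx":0,"ty":0,"tz":0.005,"rx":0,"ry":0,"rz":0,"claw":0.02},{"tx":0,"ty":0,"tz":0.015,"rx":0,"ry":0,"rz":0,"claw":0.02},{"tx":0,"ty":0,"tz":0.03,"rx":0,"ry":0,"rz":0,"claw":0.02},{"tx":0,"ty":0,"tz":0.05,"rx":0,"ry":0,"rz":0,"claw":0.02},{"tx":0,"ty":0,"tz":0.075,"rx":0,"ry":0,"rz":0,"claw":0.02},{"tx":0,"ty":0,"tz":0.1,"rx":0,"ry":0,"rz":0,"claw":0.02},{"tx":0,"ty":0,"tz":0.12,"rx":0,"ry":0,"rz":0,"claw":0.02},{"tx":0,"ty":0,"tz":0.12,"rx":0,"ry":0,"rz":0,"claw":0.02}]'

```text
clock: 4.0
eef_pos: [668.7, -87.1, 224.8]
tool_rot: [3.134, 0.002, 1.673]
force: [0.9, 0.2, -3.8]
width: 32.2
```

```bash
python3 - <<'E'
from h import *
s=read_state(); print({k:np.round(s[k],3) for k in s}); snap("scene","s2.png")
c=calibration("scene"); print(proj(c,[666,-88,200]))
a=cv2.imread("pics/s2.png"); w=cv2.imread("pics/s2.png")[150:340,180:400]
snap("wrist","w3.png"); b=cv2.imread("pics/w3.png")[200:480,160:480]
cv2.imwrite("pics/c3.png",np.hstack([cv2.resize(w,(480,415),interpolation=2),cv2.resize(b,(320,280)) if 0 else cv2.copyMakeBorder(b,0,135,0,0,0)]))
E
```

```text
{'clock': np.float64(4.0), 'qpos': array([-0.105,  0.69 ,  0.346,  1.464, -0.256,  1.024,  0.403]), 'qd': array([ 0.003,  0.044, -0.018,  0.054, -0.007, -0.039,  0.008]), 'tau': array([-5.8500e-01, -6.0527e+01,  5.7610e+00, -1.9975e+01,  3.2000e-02,
        5.7400e-01, -5.0000e-02]), 'eef_pos': array([668.672, -87.144, 224.791]), 'tool_rot': array([3.134e+00, 2.000e-03, 1.673e+00]), 'force': array([ 0.874,  0.161, -3.827]), 'torque': array([ 0.03 , -0.041, -0.001]), 'width': np.float64(32.166)}
[[273.06110929 253.72849859]]
```

View pics/c3.png

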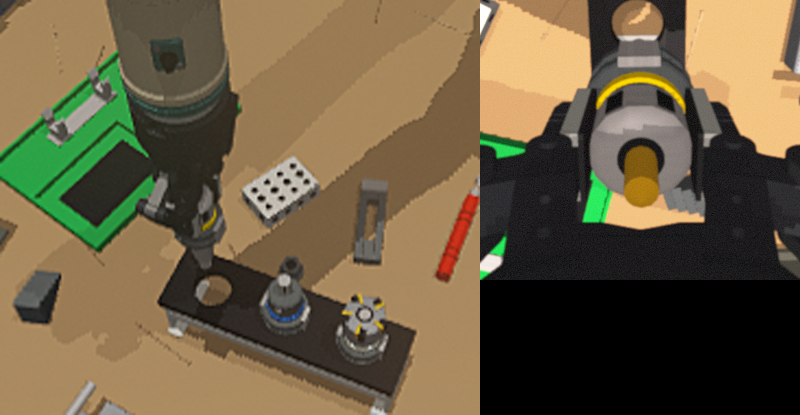

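The holder is lifted clear of the stand and hangs upright; the drill tip is at about (321,392) in the wrist view.

```bash
python3 - <<'E'
from h import *
np.set_printoptions(precision=1,suppress=True)
c=calibration("wrist");s=read_state();t=s["eef_pos"]
print(t, atz(c,[(321,392),(321,345)],[t[2]+49.3,t[2]+27.3])-t)
im=cv2.imread("pics/w3.png");cv2.imwrite("pics/c4.png",cv2.resize(im[260:480,210:440],None,fx=2.5,fy=2.5,interpolation=2))
E
```

```text
[666.2 -86.3 220.7] [[-0.1 -1.1 49.3]
 [-0.2  0.2 27.3]]
```

Call:
apply_moves --increments '[{"tx":-0.02,"ty":-0.018,"tz":0,"rx":0,"ry":0,"rz":-0.5,"claw":0.02},{"tx":-0.05,"ty":-0.045,"tz":0,"rx":0,"ry":0,"rz":-1.2,"claw":0.02},{"tx":-0.08,"ty":-0.072,"tz":0,"rx":0,"ry":0,"rz":-2,"claw":0.02},{"tx":-0.11,"ty":-0.098,"tz":0,"rx":0,"ry":0,"rz":-2.7,"claw":0.02},{"tx":-0.14,"ty":-0.125,"tz":0,"rx":0,"ry":0,"rz":-3.5,"claw":0.02},{"tx":-0.17,"ty":-0.152,"tz":0,"rx":0,"ry":0,"rz":-4.2,"claw":0.02},{"tx":-0.195,"ty":-0.175,"tz":0,"rx":0,"ry":0,"rz":-5,"claw":0.02},{"tx":-0.209,"ty":-0.187,"tz":0,"rx":0,"ry":0,"rz":-5,"claw":0.02},{"tx":-0.209,"ty":-0.187,"tz":0,"rx":0,"ry":0,"rz":-5,"claw":0.02},{"tx":-0.209,"ty":-0.187,"tz":0,"rx":0,"ry":0,"rz":-5,"claw":0.02},{"tx":-0.209,"ty":-0.187,"tz":0,"rx":0,"ry":0,"rz":-5,"claw":0.02}]'

```text
clock: 5.2
eef_pos: [458.0, -272.1, 219.6]
tool_rot: [-3.141, -0.001, 1.239]
force: [0.7, 0.6, -4.3]
width: 32.3
```

```bash
python3 - <<'E'
from h import *
import pickle
s=read_state(); print(s["qpos"],s["eef_pos"],s["tool_rot"],s["force"]); c=calibration("wrist"); w=snap("wrist","w5.png");pickle.dump(c,open("w5.pkl","wb"))
E
```

```text
[ 0.16760187  0.51415106  0.47152063  1.86639487 -0.30735198  0.83402512
  0.46406454] [ 457.95258133 -272.10505879  219.64671549] [-3.14073820e+00 -9.38797656e-04  1.23907634e+00] [ 0.714106    0.59529509 -4.29799697]
```

View pics/w5.png

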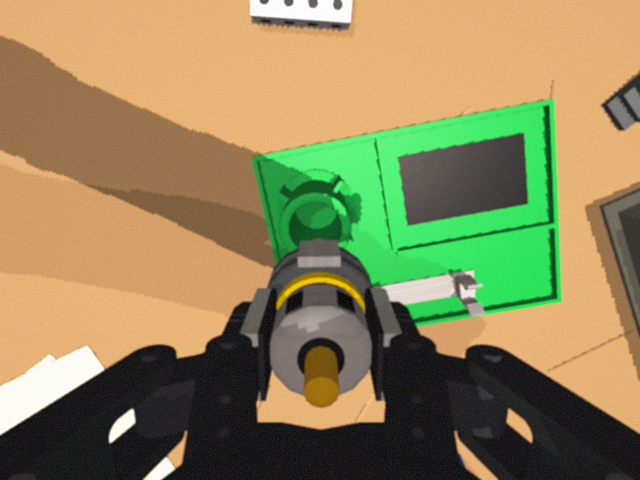

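Here the green tray corners sit at (253,157), (551,100) and (561,300), with the socket rim just beyond the holder at about (317,225). I'll refit the tray pose.

```bash
python3 - <<'E'
from h import *
import pickle
from scipy.optimize import least_squares
np.set_printoptions(precision=2,suppress=True)
c=pickle.load(open("w5.pkl","rb"))
P=np.array([[-125,90,13],[125,90,13],[125,-90,13]],float);uv=np.array([(253,157),(551,100),(561,300)],float)
def W(p,P): return P@R.from_euler('z',p[2]).as_matrix().T+[p[0],p[1],0]
r=least_squares(lambda p:(proj(c,W(p,P))-uv).ravel(),[530,-321,-.15])
print(r.x,np.degrees(r.x[2]),r.fun)
for p in(r.x,[530.6,-321.1,np.radians(-8.5)]):
    print(W(p,np.array([[-80,36,80.]])),proj(c,W(p,np.array([[-80,36,80.],[-106,36,80],[-54,36,80],[-80,62,80],[-80,10,80]]))), proj(c,W(p,P)))
im=cv2.imread("pics/w5.png")[80:320,230:580];cv2.imwrite("pics/c5.png",cv2.resize(im,None,fx=2.25,fy=2.25,interpolation=2))
E
```

```text
[ 526.87 -321.5    -0.14] -8.217674743588399 [-2.24  0.55  2.   -1.28  0.21  1.5 ]
[[ 452.84 -274.43   80.  ]] [[315.03 228.88]
 [279.02 235.55]
 [351.36 222.15]
 [307.83 192.92]
 [321.9  263.22]] [[250.76 157.55]
 [553.    98.72]
 [561.21 301.5 ]]
[[ 456.8  -273.67   80.  ]] [[319.98 226.11]
 [283.84 232.63]
 [356.43 219.53]
 [313.06 189.98]
 [326.58 260.61]] [[255.1  154.77]
 [558.06  97.34]
 [564.68 300.58]]
```

View pics/c5.png

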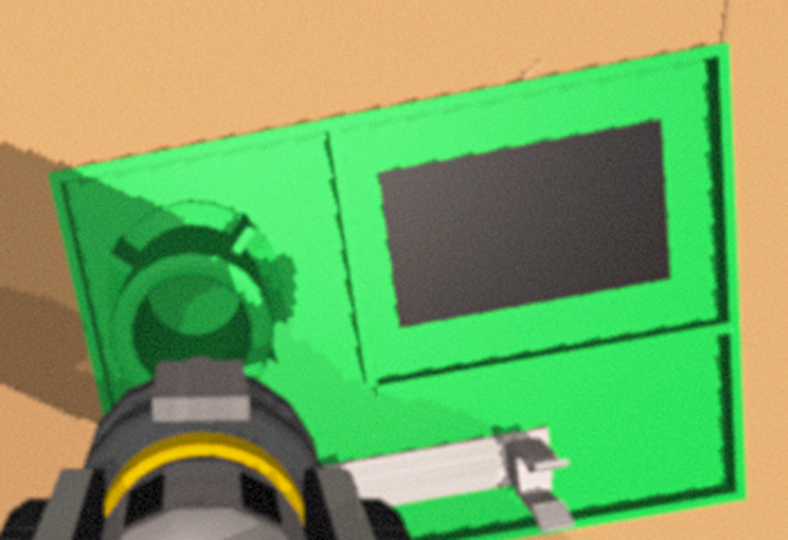

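Call:
apply_moves --increments '[{"tx":-0.003,"ty":-0.002,"tz":-0.01,"rx":0,"ry":0,"rz":0,"claw":0.02},{"tx":-0.003,"ty":-0.002,"tz":-0.03,"rx":0,"ry":0,"rz":0,"claw":0.02},{"tx":-0.003,"ty":-0.002,"tz":-0.045,"rx":0,"ry":0,"rz":0,"claw":0.02},{"tx":-0.003,"ty":-0.002,"tz":-0.06,"rx":0,"ry":0,"rz":0,"claw":0.02},{"tx":-0.003,"ty":-0.002,"tz":-0.07,"rx":0,"ry":0,"rz":0,"claw":0.02},{"tx":-0.003,"ty":-0.002,"tz":-0.08,"rx":0,"ry":0,"rz":0,"claw":0.02},{"tx":-0.003,"ty":-0.002,"tz":-0.08,"rx":0,"ry":0,"rz":0,"claw":0.02},{"tx":-0.003,"ty":-0.002,"tz":-0.08,"rx":0,"ry":0,"rz":0,"claw":0.02}]'

```text
clock: 6.05
eef_pos: [454.5, -275.5, 140.3]
tool_rot: [3.141, 0.0, 1.237]
force: [0.1, -0.6, -4.5]
width: 32.6
```

```bash
python3 - <<'E'
from h import *
import pickle
s=read_state(); print(s["eef_pos"],s["tool_rot"],s["force"],s["torque"]); c=calibration("wrist"); w=snap("wrist","w6.png");pickle.dump(c,open("w6.pkl","wb"))
cv2.imwrite("pics/c6.png",w[180:480,120:520,::-1])
E
```

```text
[ 454.45369692 -275.47509139  140.3455805 ] [3.14142727e+00 1.02026140e-04 1.23732170e+00] [ 0.06434316 -0.63980854 -4.50426378] [-0.02266158  0.00383417 -0.02969772]
```

View pics/c6.png

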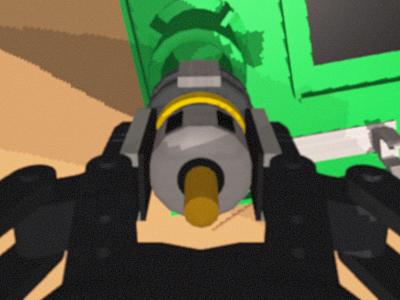

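The holder is entering the socket with no contact force. I'll lower it on down to the rim.

Call:
apply_moves --increments '[{"tx":0,"ty":0.001,"tz":-0.008,"rx":0,"ry":0,"rz":0,"claw":0.02},{"tx":0,"ty":0.001,"tz":-0.015,"rx":0,"ry":0,"rz":0,"claw":0.02},{"tx":0,"ty":0.001,"tz":-0.022,"rx":0,"ry":0,"rz":0,"claw":0.02},{"tx":0,"ty":0.001,"tz":-0.027,"rx":0,"ry":0,"rz":0,"claw":0.02},{"tx":0,"ty":0.001,"tz":-0.03,"rx":0,"ry":0,"rz":0,"claw":0.02},{"tx":0,"ty":0.001,"tz":-0.03,"rx":0,"ry":0,"rz":0,"claw":0.02},{"tx":0,"ty":0.001,"tz":-0.03,"rx":0,"ry":0,"rz":0,"claw":0.02}]'

```text
clock: 6.8
eef_pos: [454.2, -274.0, 110.2]
tool_rot: [-3.141, -0.0, 1.237]
force: [0.4, 1.0, -5.6]
width: 32.3
```

Call:
apply_moves --increments '[{"tx":0,"ty":0,"tz":-0.002,"rx":0,"ry":0,"rz":0,"claw":0.02},{"tx":0,"ty":0,"tz":-0.003,"rx":0,"ry":0,"rz":0,"claw":0.02},{"tx":0,"ty":0,"tz":-0.004,"rx":0,"ry":0,"rz":0,"claw":0.02},{"tx":0,"ty":0,"tz":-0.005,"rx":0,"ry":0,"rz":0,"claw":0.02},{"tx":0,"ty":0,"tz":-0.005,"rx":0,"ry":0,"rz":0,"claw":0.02}]'

```text
clock: 7.3
eef_pos: [454.4, -273.7, 106.7]
tool_rot: [3.141, -0.002, 1.237]
force: [-2.4, 5.9, 9.3]
width: 31.9
```

The flange is home on the rim: z 106.7 as computed, with a contact force. I'll release it.

Call:
apply_moves --increments '[{"tx":0,"ty":0,"tz":0.001,"rx":0,"ry":0,"rz":0,"claw":0.04},{"tx":0,"ty":0,"tz":0.001,"rx":0,"ry":0,"rz":0,"claw":0.06},{"tx":0,"ty":0,"tz":0.001,"rx":0,"ry":0,"rz":0,"claw":0.08},{"tx":0,"ty":0,"tz":0.002,"rx":0,"ry":0,"rz":0,"claw":0.08},{"tx":0,"ty":0,"tz":0.02,"rx":0,"ry":0,"rz":0,"claw":0.08},{"tx":0,"ty":0,"tz":0.06,"rx":0,"ry":0,"rz":0,"claw":0.08},{"tx":0,"ty":0,"tz":0.1,"rx":0,"ry":0,"rz":0,"claw":0.08},{"tx":0.002,"ty":0.04,"tz":0.11,"rx":0,"ry":0,"rz":-1.5,"claw":0.08},{"tx":0.005,"ty":0.085,"tz":0.11,"rx":0,"ry":0,"rz":-3,"claw":0.08},{"tx":0.01,"ty":0.13,"tz":0.11,"rx":0,"ry":0,"rz":-4.5,"claw":0.08},{"tx":0.015,"ty":0.175,"tz":0.11,"rx":0,"ry":0,"rz":-6,"claw":0.08},{"tx":0.02,"ty":0.22,"tz":0.11,"rx":0,"ry":0,"rz":-7.5,"claw":0.08}]'

```text
clock: 8.5
eef_pos: [474.5, -52.8, 215.5]
tool_rot: [3.141, -0.001, 0.577]
force: [1.8, -0.4, 0.6]
width: 80.2
```

Call:
apply_moves --increments '[{"tx":0.006,"ty":0.03,"tz":0,"rx":0,"ry":0,"rz":-1.2,"claw":0.08},{"tx":0.0105,"ty":0.049,"tz":0,"rx":0,"ry":0,"rz":-2.1,"claw":0.08},{"tx":0.0105,"ty":0.049,"tz":0,"rx":0,"ry":0,"rz":-2.1,"claw":0.06},{"tx":0.0105,"ty":0.049,"tz":0,"rx":0,"ry":0,"rz":-2.1,"claw":0.06}]'

```text
clock: 8.9
eef_pos: [484.8, -5.8, 215.3]
tool_rot: [3.141, 0.0, 0.402]
force: [0.5, -0.1, -0.0]
width: 60.0
```

```bash
python3 - <<'E'
from h import *
import pickle
s=read_state(); print(s["qpos"],s["eef_pos"],s["tool_rot"]); c=calibration("wrist"); w=snap("wrist","w7.png");pickle.dump((c,s),open("w7.pkl","wb"))
E
```

```text
[-0.55862999  0.51574577  0.75394434  1.99831847 -0.48247725  0.81172643
 -0.69691215] [484.76640932  -5.79940464 215.29592758] [3.14058571e+00 3.62571566e-04 4.01671714e-01]
```

View pics/w7.png

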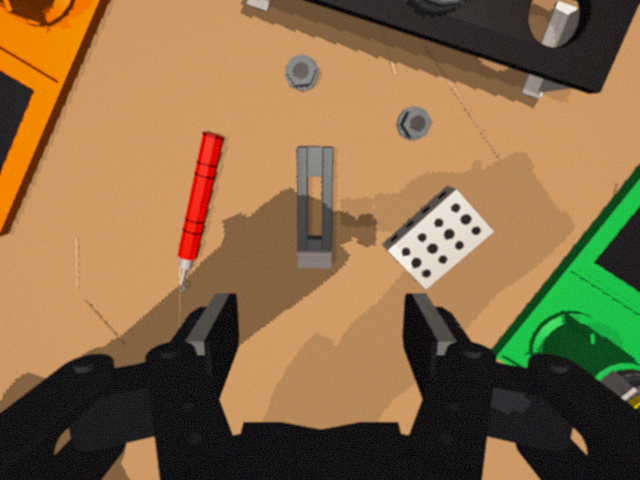

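The clamp is centred at u≈315 and aligned with the camera (far end v 147, near end v 268). The deburrer handle runs from (212,134) to (187,258).

```bash
python3 - <<'E'
from h import *
import pickle
np.set_printoptions(precision=1,suppress=True)
c,s=pickle.load(open("w7.pkl","rb"))
print(atz(c,[(315.5,147),(315,268)],[15,3]), atz(c,[(212,134),(187,258)],[8,8]))
p=atz(c,[(315.5,147),(315,268)],[15,3]);print(p.mean(0),np.linalg.norm(p[0]-p[1]))
d=atz(c,[(212,134),(187,258)],8);print(d.mean(0),np.linalg.norm(d[0]-d[1]),np.degrees(np.arctan2(*(d[1]-d[0])[[1,0]])))
d=p[1]-p[0];print(np.degrees(np.arctan2(d[1],d[0])))
b=atz(c,[(453,191),(493,231),(428,288),(387,246)],25);print(b.mean(0),np.linalg.norm(b-np.roll(b,1,0),axis=1),b[1]-b[2])
E
```

```text
[[528.8  16.9  15. ]
 [428.7 -24.6   3. ]] [[504.8  99.3   8. ]
 [394.5  84.8   8. ]]
[478.7  -3.9   9. ] 108.95800983008746
[449.6  92.1   8. ] 111.29951228862157 -172.50585507629413
-157.49546499992266
[ 499.9 -108.6   25. ] [69.6 49.4 72.  53.1] [ 66.8 -26.9   0. ]
```

Call:
apply_moves --increments '[{"tx":-0.001,"ty":0.003,"tz":-0.045,"rx":0,"ry":0,"rz":0,"claw":0.06},{"tx":-0.001,"ty":0.003,"tz":-0.09,"rx":0,"ry":0,"rz":0,"claw":0.06},{"tx":-0.001,"ty":0.003,"tz":-0.135,"rx":0,"ry":0,"rz":0,"claw":0.06},{"tx":-0.001,"ty":0.003,"tz":-0.17,"rx":0,"ry":0,"rz":0,"claw":0.06},{"tx":-0.001,"ty":0.003,"tz":-0.195,"rx":0,"ry":0,"rz":0,"claw":0.06},{"tx":-0.001,"ty":0.003,"tz":-0.207,"rx":0,"ry":0,"rz":0,"claw":0.06},{"tx":-0.001,"ty":0.003,"tz":-0.211,"rx":0,"ry":0,"rz":0,"claw":0.06},{"tx":-0.001,"ty":0.003,"tz":-0.211,"rx":0,"ry":0,"rz":0,"claw":0.045},{"tx":-0.001,"ty":0.003,"tz":-0.211,"rx":0,"ry":0,"rz":0,"claw":0.02},{"tx":-0.001,"ty":0.003,"tz":-0.211,"rx":0,"ry":0,"rz":0,"claw":0.02},{"tx":-0.001,"ty":0.003,"tz":-0.211,"rx":0,"ry":0,"rz":0,"claw":0.02},{"tx":-0.001,"ty":0.003,"tz":-0.211,"rx":0,"ry":0,"rz":0,"claw":0.02}]'

```text
clock: 10.15
eef_pos: [484.1, -2.6, 5.4]
tool_rot: [3.141, -0.001, 0.4]
force: [-1.6, -1.3, 6.6]
width: 27.9
```

Call:
apply_moves --increments '[{"tx":0,"ty":0,"tz":0.01,"rx":0,"ry":0,"rz":0,"claw":0.02},{"tx":0,"ty":0,"tz":0.03,"rx":0,"ry":0,"rz":0,"claw":0.02},{"tx":0,"ty":0,"tz":0.065,"rx":0,"ry":0,"rz":0,"claw":0.02},{"tx":0.005,"ty":-0.02,"tz":0.1,"rx":0,"ry":0,"rz":-0.5,"claw":0.02},{"tx":0.02,"ty":-0.06,"tz":0.11,"rx":0,"ry":0,"rz":-1.5,"claw":0.02},{"tx":0.034,"ty":-0.1,"tz":0.11,"rx":0,"ry":0,"rz":-2.5,"claw":0.02},{"tx":0.048,"ty":-0.14,"tz":0.11,"rx":0,"ry":0,"rz":-3.5,"claw":0.02},{"tx":0.062,"ty":-0.18,"tz":0.11,"rx":0,"ry":0,"rz":-4.5,"claw":0.02},{"tx":0.076,"ty":-0.22,"tz":0.11,"rx":0,"ry":0,"rz":-5.5,"claw":0.02},{"tx":0.09,"ty":-0.26,"tz":0.11,"rx":0,"ry":0,"rz":-6.2,"claw":0.02},{"tx":0.0995,"ty":-0.29,"tz":0.1,"rx":0,"ry":0,"rz":-6.25,"claw":0.02},{"tx":0.0995,"ty":-0.29,"tz":0.08,"rx":0,"ry":0,"rz":-6.25,"claw":0.02}]'

```text
clock: 11.35
eef_pos: [584.3, -299.9, 86.8]
tool_rot: [3.133, -0.006, -0.15]
force: [-0.3, -0.8, -2.8]
width: 28.1
```

Call:
apply_moves --increments '[{"tx":0,"ty":0,"tz":0,"rx":0,"ry":0,"rz":0,"claw":0.02},{"tx":0,"ty":0,"tz":-0.025,"rx":0,"ry":0,"rz":0,"claw":0.02},{"tx":0,"ty":0,"tz":-0.045,"rx":0,"ry":0,"rz":0,"claw":0.02},{"tx":0,"ty":0,"tz":-0.055,"rx":0,"ry":0,"rz":0,"claw":0.02},{"tx":0,"ty":0,"tz":-0.055,"rx":0,"ry":0,"rz":0,"claw":0.02}]'

```text
clock: 11.85
eef_pos: [582.8, -290.5, 28.6]
tool_rot: [-3.14, 0.002, -0.145]
force: [0.2, 0.1, -3.4]
width: 28.1
```

```bash
python3 - <<'E'
from h import *
s=read_state(); print(s["qpos"],s["eef_pos"],s["tool_rot"],s["force"])
snap("wrist","w8.png")
E
```

```text
[ 0.06076651  0.99193091  0.65083603  1.65810606 -0.80437438  0.78224374
 -0.62329755] [ 582.81979519 -290.54236664   28.64356329] [-3.14008003e+00  2.27463907e-03 -1.44543379e-01] [ 0.20630838  0.09092839 -3.42503468]
```

View pics/w8.png

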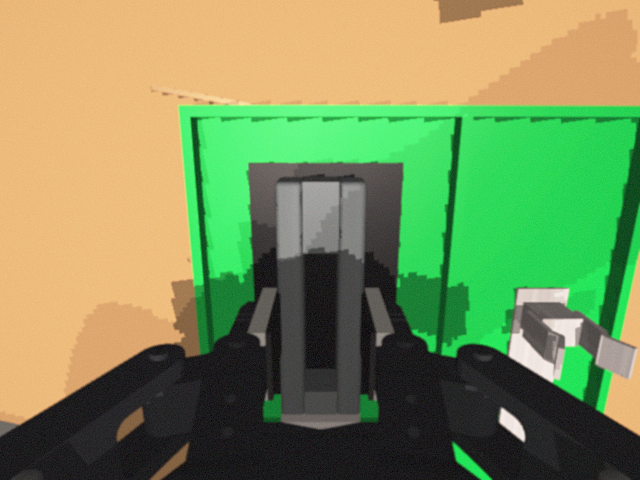

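The clamp hangs centred over the bay, inside the ribs, square with the tray.

Call:
apply_moves --increments '[{"tx":0,"ty":0,"tz":-0.01,"rx":0,"ry":0,"rz":0,"claw":0.02},{"tx":0,"ty":0,"tz":-0.016,"rx":0,"ry":0,"rz":0,"claw":0.02},{"tx":0,"ty":0,"tz":-0.019,"rx":0,"ry":0,"rz":0,"claw":0.02},{"tx":0,"ty":0,"tz":-0.02,"rx":0,"ry":0,"rz":0,"claw":0.02},{"tx":0,"ty":0,"tz":-0.02,"rx":0,"ry":0,"rz":0,"claw":0.02}]'

```text
clock: 12.4
eef_pos: [583.3, -292.3, 9.6]
tool_rot: [-3.141, -0.0, -0.146]
force: [-0.6, 1.1, -1.7]
width: 28.0
```

```bash
python3 - <<'E'
from h import *
print(read_state()["force"],read_state()["eef_pos"])
E
```

```text
[-0.55086299  1.11660996 -1.66699027] [ 583.26833576 -292.26514404    9.55327168]
```

Call:
apply_moves --increments '[{"tx":0,"ty":0,"tz":-0.001,"rx":0,"ry":0,"rz":0,"claw":0.02},{"tx":0,"ty":0,"tz":-0.001,"rx":0,"ry":0,"rz":0,"claw":0.035},{"tx":0,"ty":0,"tz":0,"rx":0,"ry":0,"rz":0,"claw":0.048},{"tx":0,"ty":0,"tz":0,"rx":0,"ry":0,"rz":0,"claw":0.048},{"tx":0,"ty":0,"tz":0.03,"rx":0,"ry":0,"rz":0,"claw":0.048},{"tx":0,"ty":0,"tz":0.075,"rx":0,"ry":0,"rz":0,"claw":0.05},{"tx":-0.005,"ty":0.02,"tz":0.12,"rx":0,"ry":0,"rz":0,"claw":0.05},{"tx":-0.02,"ty":0.06,"tz":0.14,"rx":0,"ry":0,"rz":0.5,"claw":0.05},{"tx":-0.034,"ty":0.1,"tz":0.16,"rx":0,"ry":0,"rz":1,"claw":0.05},{"tx":-0.048,"ty":0.14,"tz":0.16,"rx":0,"ry":0,"rz":1.5,"claw":0.05},{"tx":-0.062,"ty":0.18,"tz":0.16,"rx":0,"ry":0,"rz":2,"claw":0.05},{"tx":-0.076,"ty":0.22,"tz":0.16,"rx":0,"ry":0,"rz":2.5,"claw":0.05}]'

```text
clock: 13.6
eef_pos: [506.9, -70.9, 169.7]
tool_rot: [3.142, -0.001, 0.074]
force: [-0.2, 0.7, -0.5]
width: 50.1
```

Call:
apply_moves --increments '[{"tx":-0.015,"ty":0.042,"tz":-0.02,"rx":0,"ry":0,"rz":0.3,"claw":0.04},{"tx":-0.03,"ty":0.085,"tz":-0.04,"rx":0,"ry":0,"rz":0.6,"claw":0.04},{"tx":-0.044,"ty":0.128,"tz":-0.05,"rx":0,"ry":0,"rz":0.6,"claw":0.04},{"tx":-0.055,"ty":0.16,"tz":-0.05,"rx":0,"ry":0,"rz":0.6,"claw":0.04},{"tx":-0.055,"ty":0.16,"tz":-0.05,"rx":0,"ry":0,"rz":0.6,"claw":0.04},{"tx":-0.055,"ty":0.16,"tz":-0.05,"rx":0,"ry":0,"rz":0.6,"claw":0.04}]'

```text
clock: 14.2
eef_pos: [452.7, 88.1, 119.5]
tool_rot: [3.141, -0.001, 0.127]
force: [0.5, -0.1, -0.1]
width: 40.1
```

```bash
python3 - <<'E'
from h import *
s=read_state(); print(s["qpos"],s["eef_pos"],s["tool_rot"],s["force"])
c=calibration("wrist");w=snap("wrist","w9.png")
print(c["origin"])
m=(w[:,:,0]>120)&(w[:,:,1]<60)&(w[:,:,2]<60)
n,l,st,ce=cv2.connectedComponentsWithStats(m.astype(np.uint8))
for i in range(1,n):
    if st[i,4]>150:
        ys,xs=np.nonzero(l==i);box=cv2.minAreaRect(np.c_[xs,ys].astype(np.float32));print(st[i],box)
        p=cv2.boxPoints(box);print(atz(c,p,9).round(1), atz(c,[box[0]],9).round(1))
E
```

```text
[-0.71419582  0.65871647  0.69777479  2.1495302  -0.77041816  0.5990882
 -0.89760022] [452.67166047  88.08744511 119.46776898] [ 3.14097317e+00 -1.01184612e-03  1.26684508e-01] [ 0.47776211 -0.09461493 -0.14483652]
[518.87737357  96.25266054 263.24518926]
[ 301  148   27  122 2486] ((314.0, 208.5), (121.0, 26.0), 90.0)
[[504.3 106.1   9. ]
 [506.3  90.6   9. ]
 [430.   80.6   9. ]
 [427.9  97.4   9. ]] [[468.6  93.8   9. ]]
[302 270  25  15 311] ((314.0, 277.0), (14.0, 24.0), 90.0)
[[427.3  96.6   9. ]
 [429.2  81.1   9. ]
 [419.6  79.9   9. ]
 [417.6  95.5   9. ]] [[423.4  88.3   9. ]]
[302 284  25  36 801] ((314.0, 301.5), (35.0, 24.0), 90.0)
[[417.6  95.5   9. ]
 [419.6  79.9   9. ]
 [394.6  76.6   9. ]
 [392.6  92.6   9. ]] [[406.2  86.2   9. ]]
```

Call:
apply_moves --increments '[{"tx":-0.002,"ty":0.003,"tz":-0.04,"rx":0,"ry":0,"rz":0,"claw":0.04},{"tx":-0.002,"ty":0.003,"tz":-0.08,"rx":0,"ry":0,"rz":0,"claw":0.04},{"tx":-0.002,"ty":0.003,"tz":-0.1,"rx":0,"ry":0,"rz":0,"claw":0.04},{"tx":-0.002,"ty":0.003,"tz":-0.112,"rx":0,"ry":0,"rz":0,"claw":0.04},{"tx":-0.002,"ty":0.003,"tz":-0.116,"rx":0,"ry":0,"rz":0,"claw":0.04},{"tx":-0.002,"ty":0.003,"tz":-0.116,"rx":0,"ry":0,"rz":0,"claw":0.02},{"tx":-0.002,"ty":0.003,"tz":-0.116,"rx":0,"ry":0,"rz":0,"claw":0.005},{"tx":-0.002,"ty":0.003,"tz":-0.116,"rx":0,"ry":0,"rz":0,"claw":0.005},{"tx":-0.002,"ty":0.003,"tz":-0.116,"rx":0,"ry":0,"rz":0,"claw":0.005},{"tx":-0.002,"ty":0.003,"tz":-0.116,"rx":0,"ry":0,"rz":0,"claw":0.005}]'

```text
clock: 15.25
eef_pos: [451.0, 90.4, 4.0]
tool_rot: [3.141, -0.002, 0.125]
force: [0.3, -1.4, 6.5]
width: 14.0
```

Call:
apply_moves --increments '[{"tx":0,"ty":0,"tz":0.01,"rx":0,"ry":0,"rz":0,"claw":0.005},{"tx":0,"ty":0,"tz":0.04,"rx":0,"ry":0,"rz":0,"claw":0.005},{"tx":0,"ty":0,"tz":0.08,"rx":0,"ry":0,"rz":0,"claw":0.005},{"tx":0.002,"ty":-0.015,"tz":0.12,"rx":0,"ry":0,"rz":0,"claw":0.005},{"tx":0.01,"ty":-0.04,"tz":0.16,"rx":0,"ry":0,"rz":-0.2,"claw":0.005},{"tx":0.017,"ty":-0.08,"tz":0.18,"rx":0,"ry":0,"rz":-0.5,"claw":0.005},{"tx":0.025,"ty":-0.12,"tz":0.2,"rx":0,"ry":0,"rz":-0.8,"claw":0.005},{"tx":0.032,"ty":-0.165,"tz":0.2,"rx":0,"ry":0,"rz":-1.1,"claw":0.005},{"tx":0.04,"ty":-0.21,"tz":0.2,"rx":0,"ry":0,"rz":-1.4,"claw":0.005},{"tx":0.046,"ty":-0.255,"tz":0.2,"rx":0,"ry":0,"rz":-1.7,"claw":0.005},{"tx":0.052,"ty":-0.3,"tz":0.2,"rx":0,"ry":0,"rz":-2.2,"claw":0.005},{"tx":0.058,"ty":-0.345,"tz":0.2,"rx":0,"ry":0,"rz":-2.7,"claw":0.005}]'

```text
clock: 16.45
eef_pos: [508.3, -255.3, 203.2]
tool_rot: [-3.141, 0.0, -0.112]
force: [0.5, -0.1, -0.5]
width: 13.8
```

Call:
apply_moves --increments '[{"tx":0.004,"ty":-0.045,"tz":0,"rx":0,"ry":0,"rz":-0.2,"claw":0.005},{"tx":0.008,"ty":-0.09,"tz":0,"rx":0,"ry":0,"rz":-0.4,"claw":0.005},{"tx":0.0115,"ty":-0.1235,"tz":-0.02,"rx":0,"ry":0,"rz":-0.4,"claw":0.005},{"tx":0.0115,"ty":-0.1235,"tz":-0.06,"rx":0,"ry":0,"rz":-0.4,"claw":0.005},{"tx":0.0115,"ty":-0.1235,"tz":-0.1,"rx":0,"ry":0,"rz":-0.4,"claw":0.005},{"tx":0.0115,"ty":-0.1235,"tz":-0.128,"rx":0,"ry":0,"rz":-0.4,"claw":0.005},{"tx":0.0115,"ty":-0.1235,"tz":-0.128,"rx":0,"ry":0,"rz":-0.4,"claw":0.005},{"tx":0.0115,"ty":-0.1235,"tz":-0.128,"rx":0,"ry":0,"rz":-0.4,"claw":0.005}]'

```text
clock: 17.25
eef_pos: [519.9, -377.8, 75.7]
tool_rot: [3.141, 0.0, -0.146]
force: [0.1, -0.2, -0.1]
width: 14.1
```

```bash
python3 - <<'E'
from h import *
import pickle
s=read_state(); print(s["qpos"],s["eef_pos"],s["tool_rot"],s["force"])
c=calibration("wrist");snap("wrist","w10.png");pickle.dump((c,s),open("w10.pkl","wb"))
E
```

```text
[ 0.20215905  0.92064815  0.68822253  1.67275211 -0.75225551  0.83228229
 -0.489979  ] [ 519.86666223 -377.80182688   75.66028763] [ 3.14141323e+00  4.28086297e-04 -1.45547051e-01] [ 0.11891306 -0.18505988 -0.12277319]
```

View pics/w10.png

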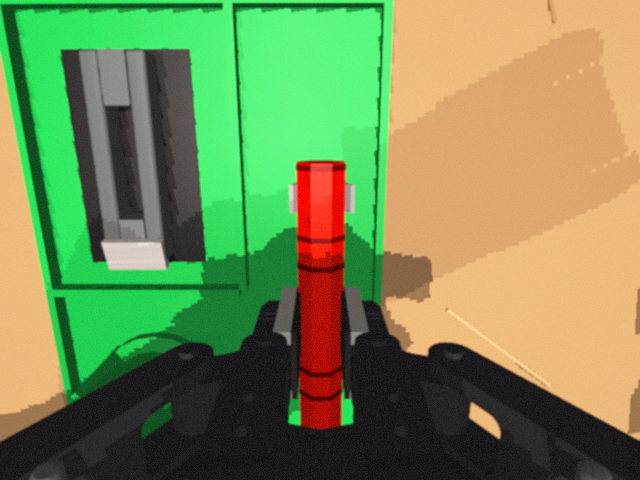

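The clamp lies flat in its bay. The handle (centre u 321) sits right over the clip (289–354, centre 321.5), so I'll press straight down.

Call:
apply_moves --increments '[{"tx":0,"ty":0,"tz":-0.015,"rx":0,"ry":0,"rz":0,"claw":0.005},{"tx":0,"ty":0,"tz":-0.025,"rx":0,"ry":0,"rz":0,"claw":0.005},{"tx":0,"ty":0,"tz":-0.03,"rx":0,"ry":0,"rz":0,"claw":0.005},{"tx":0,"ty":0,"tz":-0.035,"rx":0,"ry":0,"rz":0,"claw":0.005},{"tx":0,"ty":0,"tz":-0.04,"rx":0,"ry":0,"rz":0,"claw":0.005},{"tx":0,"ty":0,"tz":-0.044,"rx":0,"ry":0,"rz":0,"claw":0.005},{"tx":0,"ty":0,"tz":-0.048,"rx":0,"ry":0,"rz":0,"claw":0.005},{"tx":0,"ty":0,"tz":-0.051,"rx":0,"ry":0,"rz":0,"claw":0.005},{"tx":0,"ty":0,"tz":-0.051,"rx":0,"ry":0,"rz":0,"claw":0.005}]'

```text
clock: 18.2
eef_pos: [520.0, -378.3, 26.0]
tool_rot: [-3.142, -0.001, -0.146]
force: [-2.2, 2.3, 12.9]
width: 13.6
```

Call:
apply_moves --increments '[{"tx":0,"ty":0,"tz":-0.001,"rx":0,"ry":0,"rz":0,"claw":0.005},{"tx":0,"ty":0,"tz":-0.002,"rx":0,"ry":0,"rz":0,"claw":0.005},{"tx":0,"ty":0,"tz":-0.002,"rx":0,"ry":0,"rz":0,"claw":0.005}]'

```text
clock: 18.5
eef_pos: [520.1, -378.3, 25.9]
tool_rot: [-3.141, -0.002, -0.146]
force: [-3.9, 5.0, 26.3]
width: 14.2
```

That is a hard stop: force rises with no travel, so the handle is right down. Releasing.

Call:
apply_moves --increments '[{"tx":0,"ty":0,"tz":0.003,"rx":0,"ry":0,"rz":0,"claw":0.02},{"tx":0,"ty":0,"tz":0.003,"rx":0,"ry":0,"rz":0,"claw":0.04},{"tx":0,"ty":0,"tz":0.003,"rx":0,"ry":0,"rz":0,"claw":0.045},{"tx":0,"ty":0,"tz":0.03,"rx":0,"ry":0,"rz":0,"claw":0.045},{"tx":0,"ty":0,"tz":0.075,"rx":0,"ry":0,"rz":0,"claw":0.05},{"tx":0,"ty":0,"tz":0.12,"rx":0,"ry":0,"rz":0,"claw":0.06},{"tx":0,"ty":0,"tz":0.165,"rx":0,"ry":0,"rz":0,"claw":0.07},{"tx":0.01,"ty":0.02,"tz":0.195,"rx":0,"ry":0,"rz":1.2,"claw":0.08},{"tx":0.02,"ty":0.06,"tz":0.195,"rx":0,"ry":0,"rz":2.6,"claw":0.08},{"tx":0.03,"ty":0.1,"tz":0.195,"rx":0,"ry":0,"rz":4.2,"claw":0.08},{"tx":0.04,"ty":0.14,"tz":0.195,"rx":0,"ry":0,"rz":5.8,"claw":0.08},{"tx":0.05,"ty":0.18,"tz":0.195,"rx":0,"ry":0,"rz":7.4,"claw":0.08}]'

```text
clock: 19.7
eef_pos: [569.9, -196.0, 216.8]
tool_rot: [-3.141, 0.0, 0.506]
force: [0.8, -0.2, -0.0]
width: 79.9
```

Call:
apply_moves --increments '[{"tx":0.01,"ty":0.035,"tz":0,"rx":0,"ry":0,"rz":1.6,"claw":0.085},{"tx":0.02,"ty":0.07,"tz":0,"rx":0,"ry":0,"rz":3.2,"claw":0.085},{"tx":0.03,"ty":0.105,"tz":0,"rx":0,"ry":0,"rz":4.8,"claw":0.085},{"tx":0.04,"ty":0.14,"tz":0,"rx":0,"ry":0,"rz":6.4,"claw":0.085},{"tx":0.05,"ty":0.175,"tz":0,"rx":0,"ry":0,"rz":8,"claw":0.085},{"tx":0.06,"ty":0.21,"tz":0,"rx":0,"ry":0,"rz":9.6,"claw":0.085},{"tx":0.07,"ty":0.24,"tz":0,"rx":0,"ry":0,"rz":11.2,"claw":0.085},{"tx":0.08,"ty":0.27,"tz":0,"rx":0,"ry":0,"rz":12.8,"claw":0.085},{"tx":0.08,"ty":0.27,"tz":0,"rx":0,"ry":0,"rz":13.4,"claw":0.085},{"tx":0.08,"ty":0.27,"tz":0,"rx":0,"ry":0,"rz":13.4,"claw":0.085},{"tx":0.08,"ty":0.27,"tz":0,"rx":0,"ry":0,"rz":13.4,"claw":0.085}]'

```text
clock: 20.8
eef_pos: [649.4, 71.0, 216.7]
tool_rot: [-3.14, 0.001, 1.667]
force: [0.8, -0.5, 0.3]
width: 85.0
```

```bash
python3 - <<'E'
from h import *
import pickle
s=read_state(); print(s["qpos"],s["eef_pos"],s["tool_rot"],s["force"])
c=calibration("wrist");w=snap("wrist","w11.png");pickle.dump((c,s),open("w11.pkl","wb"))
t=get_image("top");cv2.imwrite("pics/t11.png",t[:,:,::-1])
a=cv2.resize(t[195:340,400:530,::-1],(360,402),interpolation=2);b=cv2.resize(w[:,100:540,::-1],(440,480))
cv2.imwrite("pics/c11.png",np.hstack([cv2.copyMakeBorder(a,0,78,0,0,0),b]))
E
```

```text
[-0.36078025  0.67381341  0.36326955  1.52851084 -0.26734058  0.98978573
  0.17330987] [649.4477677   71.00949856 216.74801597] [-3.14043277e+00  8.92369826e-04  1.66665532e+00] [ 0.84396224 -0.50021669  0.32103653]
```

View pics/c11.png

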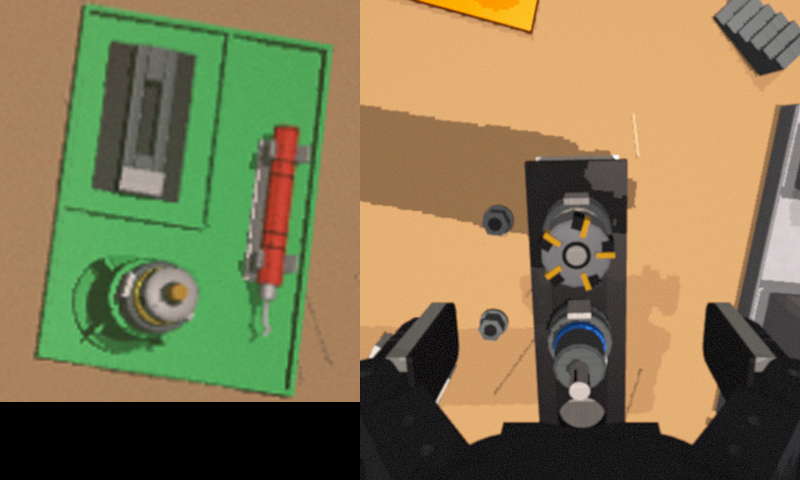

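The green tray is complete: the holder stands in its socket, the clamp lies flat and the deburrer is in the clips. The mill centre is at wrist pixel (316,256).

```bash
python3 - <<'E'
from h import *
import pickle
np.set_printoptions(precision=1,suppress=True)
c,s=pickle.load(open("w11.pkl","rb"))
print(atz(c,[(316,256)],144))
E
```

```text
[[646.9  68.2 144. ]]
```

Call:
apply_moves --increments '[{"tx":0,"ty":-0.0015,"tz":-0.03,"rx":0,"ry":0,"rz":0,"claw":0.085},{"tx":0,"ty":-0.0015,"tz":-0.06,"rx":0,"ry":0,"rz":0,"claw":0.085},{"tx":0,"ty":-0.0015,"tz":-0.09,"rx":0,"ry":0,"rz":0,"claw":0.085},{"tx":0,"ty":-0.0015,"tz":-0.107,"rx":0,"ry":0,"rz":0,"claw":0.085},{"tx":0,"ty":-0.0015,"tz":-0.107,"rx":0,"ry":0,"rz":0,"claw":0.085}]'

```text
clock: 21.4
eef_pos: [647.6, 69.7, 107.6]
tool_rot: [-3.136, 0.0, 1.667]
force: [-0.8, 0.3, 0.1]
width: 85.1
```

```bash
python3 - <<'E'
from h import *
np.set_printoptions(precision=1,suppress=True)
s=read_state(); print(s["eef_pos"],s["force"])
c=calibration("wrist");w=snap("wrist","w12.png")
# expected mill top circle, contour of gold inserts
hsv=cv2.cvtColor(w,cv2.COLOR_RGB2HSV);m=cv2.inRange(hsv,(18,130,120),(32,255,255))
n,l,st,ce=cv2.connectedComponentsWithStats(m)
q=proj(c,[650,69.5,144])
for i in range(1,n):
    if st[i,4]>25: print(st[i],ce[i],atz(c,[ce[i]],144)[0])
print(q)
E
```

```text
[647.6  69.7 107.6] [-0.8  0.3  0.1]
[325 290  21  47 482] [335.3 314.1] [650.2  85.2 144. ]
[255 313  35  39 515] [270.  335.4] [632.2  76.7 144. ]
[356 361  35  12 363] [373.  366.5] [663.   69.6 144. ]
[260 383  32  26 389] [274.5 395.8] [634.8  56.7 144. ]
[326 396  20  30 302] [335.4 410.6] [653.6  53.3 144. ]
[[329.  362.9]]
```

Call:
apply_moves --increments '[{"tx":0,"ty":-0.001,"tz":0.001,"rx":0,"ry":0,"rz":0,"claw":0.06},{"tx":0,"ty":-0.001,"tz":0.001,"rx":0,"ry":0,"rz":0,"claw":0.04},{"tx":0,"ty":-0.001,"tz":0.001,"rx":0,"ry":0,"rz":0,"claw":0.025},{"tx":0,"ty":-0.001,"tz":0.001,"rx":0,"ry":0,"rz":0,"claw":0.025},{"tx":0,"ty":-0.001,"tz":0.001,"rx":0,"ry":0,"rz":0,"claw":0.025},{"tx":0,"ty":-0.001,"tz":0.001,"rx":0,"ry":0,"rz":0,"claw":0.025}]'

```text
clock: 22.05
eef_pos: [648.8, 69.5, 112.7]
tool_rot: [-3.14, -0.0, 1.669]
force: [-4.3, 0.0, 7.5]
width: 38.0
```

Call:
apply_moves --increments '[{"tx":0,"ty":0,"tz":0.005,"rx":0,"ry":0,"rz":0,"claw":0.025},{"tx":0,"ty":0,"tz":0.02,"rx":0,"ry":0,"rz":0,"claw":0.025},{"tx":0,"ty":0,"tz":0.045,"rx":0,"ry":0,"rz":0,"claw":0.025},{"tx":0,"ty":0,"tz":0.075,"rx":0,"ry":0,"rz":0,"claw":0.025},{"tx":0,"ty":0,"tz":0.1,"rx":0,"ry":0,"rz":0,"claw":0.025},{"tx":-0.005,"ty":0.012,"tz":0.11,"rx":0,"ry":0,"rz":0,"claw":0.025},{"tx":-0.018,"ty":0.042,"tz":0.112,"rx":0,"ry":0,"rz":0,"claw":0.025},{"tx":-0.034,"ty":0.078,"tz":0.112,"rx":0,"ry":0,"rz":0,"claw":0.025},{"tx":-0.05,"ty":0.114,"tz":0.112,"rx":0,"ry":0,"rz":0,"claw":0.025},{"tx":-0.066,"ty":0.15,"tz":0.112,"rx":0,"ry":0,"rz":0,"claw":0.025},{"tx":-0.08,"ty":0.18,"tz":0.112,"rx":0,"ry":0,"rz":0,"claw":0.025},{"tx":-0.085,"ty":0.191,"tz":0.112,"rx":0,"ry":0,"rz":0,"claw":0.025}]'

```text
clock: 23.25
eef_pos: [560.6, 267.4, 222.3]
tool_rot: [-3.138, -0.004, 1.677]
force: [-0.6, 1.4, -6.3]
width: 37.6
```

Call:
apply_moves --increments '[{"tx":0,"ty":0,"tz":0,"rx":0,"ry":0,"rz":0,"claw":0.025},{"tx":0,"ty":0,"tz":0,"rx":0,"ry":0,"rz":0,"claw":0.025},{"tx":0,"ty":0,"tz":0,"rx":0,"ry":0,"rz":0,"claw":0.025}]'

```text
clock: 23.55
eef_pos: [565.5, 258.6, 223.3]
tool_rot: [3.141, 0.002, 1.667]
force: [0.8, 0.4, -6.0]
width: 37.7
```

```bash
python3 - <<'E'
from h import *
import pickle
np.set_printoptions(precision=1,suppress=True)
s=read_state(); print(s["qpos"],s["eef_pos"],s["tool_rot"],s["force"])
c=calibration("wrist");w=snap("wrist","w13.png");pickle.dump((c,s),open("w13.pkl","wb"))
hsv=cv2.cvtColor(w,cv2.COLOR_RGB2HSV);m=cv2.inRange(hsv,(18,130,120),(32,255,255))
n,l,st,ce=cv2.connectedComponentsWithStats(m)
g=[ce[i] for i in range(1,n) if st[i,4]>100 and abs(ce[i][0]-320)<90 and ce[i][1]>250]
print(atz(c,g,s["eef_pos"][2]+13.3+18)-s["eef_pos"])
E
```

```text
[-0.7  0.6  0.4  1.6 -0.3  1.  -0.1] [565.5 258.6 223.3] [3.1 0.  1.7] [ 0.8  0.4 -6. ]
[[  3.2  15.8  31.3]
 [-14.8   7.3  31.3]
 [ 14.9   0.3  31.3]
 [-12.  -12.6  31.3]
 [  6.6 -16.2  31.3]]
```

View pics/w13.png

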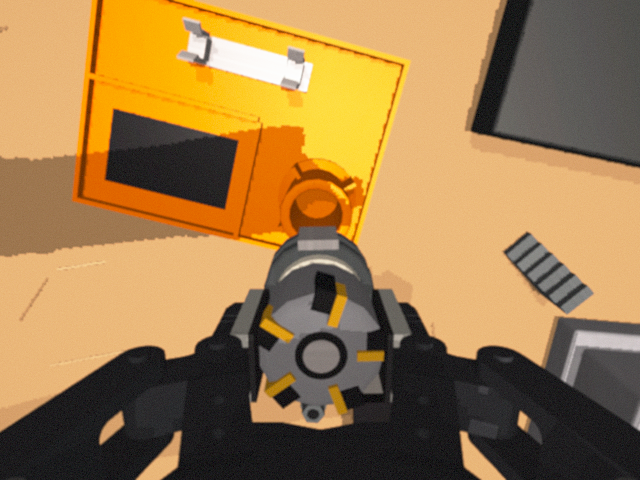

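The mill is held upright; the orange tray corners are at (409,61) and (73,198), and the socket rim spans u≈281–352.

```bash
python3 - <<'E'
from h import *
import pickle
from scipy.optimize import least_squares
np.set_printoptions(precision=1,suppress=True)
c,s=pickle.load(open("w13.pkl","rb"))
def W(p,P): return np.array(P,float)@R.from_euler('z',p[2]).as_matrix().T+[p[0],p[1],0]
P=[[-125,-90,13],[125,90,13]];uv=np.array([(409,61),(73,198.)])
r=least_squares(lambda p:(proj(c,W(p,P))-uv).ravel(),[491,308,2.99])
a=np.arange(0,6.28,.1);circ=np.c_[-80+26*np.cos(a),36+26*np.sin(a),80+0*a]
for p in(r.x,[491.3,308.3,np.radians(171.26)]):
    q=proj(c,W(p,circ)); print(p[:2],np.degrees(p[2]),W(p,[[-80,36,80]]),q.min(0),q.max(0))
w=cv2.imread("pics/w13.png");b=w[150:250,260:375]
for y in (195,205,212,220): print(y,[tuple(int(v) for v in w[y,x,::-1]) for x in list(range(274,290,2))],[tuple(int(v) for v in w[y,x,::-1]) for x in range(344,360,2)])
E
```

```text
[487.7 311.9] 170.83895326008985 [[561.  263.6  80. ]] [278.3 177.7] [351.8 249.7]
[491.3, 308.3] 171.26 [[564.9 260.6  80. ]] [283.6 182.7] [356.8 254.2]
195 [(232, 114, 0), (230, 108, 0), (226, 104, 0), (224, 99, 0), (222, 102, 0), (210, 95, 0), (219, 97, 0), (233, 113, 0)] [(255, 180, 0), (202, 95, 0), (176, 82, 0), (203, 89, 0), (219, 92, 0), (221, 100, 0), (227, 107, 0), (232, 111, 0)]
205 [(229, 109, 0), (231, 109, 0), (227, 105, 0), (204, 90, 0), (221, 100, 0), (229, 111, 0), (230, 110, 0), (229, 104, 0)] [(227, 103, 0), (232, 116, 0), (227, 103, 0), (197, 84, 0), (217, 92, 0), (225, 103, 0), (234, 117, 0), (240, 135, 0)]
212 [(230, 108, 0), (229, 110, 0), (229, 107, 0), (214, 97, 0), (226, 107, 0), (229, 106, 0), (229, 111, 0), (223, 100, 0)] [(228, 104, 0), (229, 107, 0), (224, 101, 0), (224, 102, 0), (242, 141, 0), (254, 202, 32), (254, 207, 46), (253, 183, 20)]
220 [(231, 112, 0), (230, 111, 0), (227, 105, 0), (205, 90, 0), (229, 106, 0), (228, 110, 0), (230, 109, 0), (228, 105, 0)] [(230, 109, 0), (228, 106, 0), (224, 101, 0), (220, 104, 0), (254, 193, 42), (254, 203, 34), (255, 200, 30), (213, 120, 0)]
```

Call:
apply_moves --increments '[{"tx":-0.003,"ty":0.0045,"tz":-0.01,"rx":0,"ry":0,"rz":0,"claw":0.025},{"tx":-0.003,"ty":0.0045,"tz":-0.025,"rx":0,"ry":0,"rz":0,"claw":0.025},{"tx":-0.003,"ty":0.0045,"tz":-0.04,"rx":0,"ry":0,"rz":0,"claw":0.025},{"tx":-0.003,"ty":0.0045,"tz":-0.052,"rx":0,"ry":0,"rz":0,"claw":0.025},{"tx":-0.003,"ty":0.0045,"tz":-0.062,"rx":0,"ry":0,"rz":0,"claw":0.025},{"tx":-0.003,"ty":0.0045,"tz":-0.07,"rx":0,"ry":0,"rz":0,"claw":0.025},{"tx":-0.003,"ty":0.0045,"tz":-0.07,"rx":0,"ry":0,"rz":0,"claw":0.025}]'

```text
clock: 24.3
eef_pos: [561.1, 264.8, 152.1]
tool_rot: [-3.14, 0.001, 1.669]
force: [-0.3, -0.4, -5.7]
width: 37.4
```

Call:
apply_moves --increments '[{"tx":0,"ty":0,"tz":-0.006,"rx":0,"ry":0,"rz":0,"claw":0.025},{"tx":0,"ty":0,"tz":-0.012,"rx":0,"ry":0,"rz":0,"claw":0.025},{"tx":0,"ty":0,"tz":-0.018,"rx":0,"ry":0,"rz":0,"claw":0.025},{"tx":0,"ty":0,"tz":-0.023,"rx":0,"ry":0,"rz":0,"claw":0.025},{"tx":0,"ty":0,"tz":-0.027,"rx":0,"ry":0,"rz":0,"claw":0.025},{"tx":0,"ty":0,"tz":-0.03,"rx":0,"ry":0,"rz":0,"claw":0.025},{"tx":0,"ty":0,"tz":-0.03,"rx":0,"ry":0,"rz":0,"claw":0.025}]'

```text
clock: 25.0
eef_pos: [561.6, 265.0, 122.8]
tool_rot: [-3.141, 0.0, 1.669]
force: [-0.2, -0.1, -5.4]
width: 37.5
```

Call:
apply_moves --increments '[{"tx":0,"ty":0,"tz":-0.002,"rx":0,"ry":0,"rz":0,"claw":0.025},{"tx":0,"ty":0,"tz":-0.004,"rx":0,"ry":0,"rz":0,"claw":0.025},{"tx":0,"ty":0,"tz":-0.006,"rx":0,"ry":0,"rz":0,"claw":0.025},{"tx":0,"ty":0,"tz":-0.0075,"rx":0,"ry":0,"rz":0,"claw":0.025},{"tx":0,"ty":0,"tz":-0.0075,"rx":0,"ry":0,"rz":0,"claw":0.025}]'

```text
clock: 25.5
eef_pos: [561.9, 265.2, 116.7]
tool_rot: [3.141, -0.001, 1.669]
force: [-2.1, -0.4, 2.1]
width: 37.3
```

Home: contact came exactly at the computed height of 116.7. I'll release and go on to the block.

Call:
apply_moves --increments '[{"tx":0,"ty":0,"tz":0.001,"rx":0,"ry":0,"rz":0,"claw":0.045},{"tx":0,"ty":0,"tz":0.001,"rx":0,"ry":0,"rz":0,"claw":0.07},{"tx":0,"ty":0,"tz":0.001,"rx":0,"ry":0,"rz":0,"claw":0.083},{"tx":0,"ty":0,"tz":0.002,"rx":0,"ry":0,"rz":0,"claw":0.083},{"tx":0,"ty":0,"tz":0.02,"rx":0,"ry":0,"rz":0,"claw":0.083},{"tx":0,"ty":0,"tz":0.06,"rx":0,"ry":0,"rz":0,"claw":0.083},{"tx":0,"ty":-0.005,"tz":0.09,"rx":0,"ry":0,"rz":0.6,"claw":0.083},{"tx":-0.005,"ty":-0.04,"tz":0.1,"rx":0,"ry":0,"rz":2,"claw":0.083},{"tx":-0.012,"ty":-0.08,"tz":0.1,"rx":0,"ry":0,"rz":3.4,"claw":0.083},{"tx":-0.019,"ty":-0.12,"tz":0.1,"rx":0,"ry":0,"rz":4.8,"claw":0.083},{"tx":-0.026,"ty":-0.16,"tz":0.09,"rx":0,"ry":0,"rz":6.2,"claw":0.083},{"tx":-0.032,"ty":-0.2,"tz":0.07,"rx":0,"ry":0,"rz":7.6,"claw":0.083}]'

```text
clock: 26.7
eef_pos: [530.8, 63.9, 187.1]
tool_rot: [3.138, 0.003, 2.338]
force: [0.7, -1.0, -0.6]
width: 83.0
```

Call:
apply_moves --increments '[{"tx":-0.006,"ty":-0.04,"tz":-0.02,"rx":0,"ry":0,"rz":1.2,"claw":0.083},{"tx":-0.012,"ty":-0.08,"tz":-0.04,"rx":0,"ry":0,"rz":2.4,"claw":0.083},{"tx":-0.018,"ty":-0.12,"tz":-0.05,"rx":0,"ry":0,"rz":3.6,"claw":0.083},{"tx":-0.024,"ty":-0.155,"tz":-0.06,"rx":0,"ry":0,"rz":4.7,"claw":0.083},{"tx":-0.0285,"ty":-0.1745,"tz":-0.06,"rx":0,"ry":0,"rz":4.7,"claw":0.083},{"tx":-0.0285,"ty":-0.1745,"tz":-0.06,"rx":0,"ry":0,"rz":4.7,"claw":0.083},{"tx":-0.0285,"ty":-0.1745,"tz":-0.06,"rx":0,"ry":0,"rz":4.7,"claw":0.083}]'

```text
clock: 27.4
eef_pos: [501.7, -109.1, 126.0]
tool_rot: [3.141, 0.001, 2.742]
force: [0.1, 1.2, 0.4]
width: 82.8
```

```bash
python3 - <<'E'
from h import *
np.set_printoptions(precision=1,suppress=True)
s=read_state(); print(s["qpos"],s["eef_pos"],s["tool_rot"][2]*57.3,s["force"])
c=calibration("wrist");w=snap("wrist","w14.png")
hsv=cv2.cvtColor(w,cv2.COLOR_RGB2HSV);m=cv2.inRange(hsv,(0,0,150),(180,40,255))
m=cv2.morphologyEx(m,cv2.MORPH_CLOSE,np.ones((25,25)))
n,l,st,ce=cv2.connectedComponentsWithStats(m)
for i in range(1,n):
    if st[i,4]>1500:
        ys,xs=np.nonzero(l==i);b=cv2.minAreaRect(np.c_[xs,ys].astype(np.float32));p=cv2.boxPoints(b);q=atz(c,p,25)
        print(st[i],b,q,q.mean(0),np.linalg.norm(q-np.roll(q,1,0),axis=1),np.degrees(np.arctan2((q-np.roll(q,1,0))[:,1],(q-np.roll(q,1,0))[:,0])))
E
```

```text
[ 0.1  0.6  0.   2.  -0.   0.6  1.4] [ 501.7 -109.1  126. ] 157.10392590183326 [0.1 1.2 0.4]
[ 279  175   82  117 9383] ((319.5, 233.0), (116.0, 81.0), 90.0) [[ 456.4 -116.7   25. ]
 [ 475.   -72.8   25. ]
 [ 543.4  -99.7   25. ]
 [ 523.3 -147.1   25. ]] [ 499.5 -109.1   25. ] [73.4 47.7 73.4 51.5] [ 155.5   67.1  -21.5 -113. ]
```

Call:
apply_moves --increments '[{"tx":-0.0015,"ty":0,"tz":-0.04,"rx":0,"ry":0,"rz":0,"claw":0.083},{"tx":-0.0015,"ty":0,"tz":-0.08,"rx":0,"ry":0,"rz":0,"claw":0.083},{"tx":-0.0015,"ty":0,"tz":-0.105,"rx":0,"ry":0,"rz":0,"claw":0.083},{"tx":-0.0015,"ty":0,"tz":-0.118,"rx":0,"ry":0,"rz":0,"claw":0.083},{"tx":-0.0015,"ty":0,"tz":-0.122,"rx":0,"ry":0,"rz":0,"claw":0.083},{"tx":-0.0015,"ty":0,"tz":-0.122,"rx":0,"ry":0,"rz":0,"claw":0.06},{"tx":-0.0015,"ty":0,"tz":-0.122,"rx":0,"ry":0,"rz":0,"claw":0.035},{"tx":-0.0015,"ty":0,"tz":-0.122,"rx":0,"ry":0,"rz":0,"claw":0.035},{"tx":-0.0015,"ty":0,"tz":-0.122,"rx":0,"ry":0,"rz":0,"claw":0.035},{"tx":-0.0015,"ty":0,"tz":-0.122,"rx":0,"ry":0,"rz":0,"claw":0.035}]'

```text
clock: 28.45
eef_pos: [500.9, -109.2, 5.4]
tool_rot: [3.141, 0.002, 2.743]
force: [-0.7, 1.1, 5.2]
width: 49.0
```

Call:
apply_moves --increments '[{"tx":0,"ty":0,"tz":0.01,"rx":0,"ry":0,"rz":0,"claw":0.035},{"tx":0,"ty":0,"tz":0.03,"rx":0,"ry":0,"rz":0,"claw":0.035},{"tx":0,"ty":0,"tz":0.06,"rx":0,"ry":0,"rz":0,"claw":0.035},{"tx":-0.003,"ty":0.02,"tz":0.085,"rx":0,"ry":0,"rz":0.1,"claw":0.035},{"tx":-0.01,"ty":0.06,"tz":0.09,"rx":0,"ry":0,"rz":0.4,"claw":0.035},{"tx":-0.017,"ty":0.1,"tz":0.09,"rx":0,"ry":0,"rz":0.7,"claw":0.035},{"tx":-0.024,"ty":0.14,"tz":0.09,"rx":0,"ry":0,"rz":1,"claw":0.035},{"tx":-0.031,"ty":0.18,"tz":0.09,"rx":0,"ry":0,"rz":1.3,"claw":0.035},{"tx":-0.038,"ty":0.22,"tz":0.09,"rx":0,"ry":0,"rz":1.6,"claw":0.035},{"tx":-0.045,"ty":0.26,"tz":0.09,"rx":0,"ry":0,"rz":1.9,"claw":0.035},{"tx":-0.051,"ty":0.3,"tz":0.09,"rx":0,"ry":0,"rz":2.2,"claw":0.035},{"tx":-0.058,"ty":0.34,"tz":0.09,"rx":0,"ry":0,"rz":2.5,"claw":0.035}]'

```text
clock: 29.65
eef_pos: [441.2, 232.0, 94.5]
tool_rot: [3.142, 0.0, 2.962]
force: [1.2, -0.2, -5.0]
width: 48.3
```

Call:
apply_moves --increments '[{"tx":-0.005,"ty":0.03,"tz":0,"rx":0,"ry":0,"rz":0.2,"claw":0.035},{"tx":-0.0095,"ty":0.0545,"tz":-0.01,"rx":0,"ry":0,"rz":0.28,"claw":0.035},{"tx":-0.0095,"ty":0.0545,"tz":-0.03,"rx":0,"ry":0,"rz":0.28,"claw":0.035},{"tx":-0.0095,"ty":0.0545,"tz":-0.05,"rx":0,"ry":0,"rz":0.28,"claw":0.035},{"tx":-0.0095,"ty":0.0545,"tz":-0.06,"rx":0,"ry":0,"rz":0.28,"claw":0.035},{"tx":-0.0095,"ty":0.0545,"tz":-0.06,"rx":0,"ry":0,"rz":0.28,"claw":0.035}]'

```text
clock: 30.25
eef_pos: [431.4, 284.3, 33.0]
tool_rot: [-3.14, -0.002, 2.985]
force: [0.5, -0.2, -5.4]
width: 48.9
```

```bash
python3 - <<'E'
from h import *
np.set_printoptions(precision=1,suppress=True)
s=read_state(); print(s["qpos"],s["eef_pos"],s["tool_rot"][2]*57.3,s["force"])
c=calibration("wrist");w=snap("wrist","w15.png")
# block front/far edges and bay (rib) edges expected from seated socket
p=[488.5,313.2,np.radians(171.05)]
def W(P): return np.array(P,float)@R.from_euler('z',p[2]).as_matrix().T+[p[0],p[1],0]
q=proj(c,W([[-17.5,-14,13],[-17.5,86,13],[117.5,86,13],[117.5,-14,13],[-125,90,13],[125,90,13],[125,-90,13]]));print(q)
x=s["eef_pos"];print("block in tray",(np.r_[x[:2],0]-[p[0],p[1],0])@R.from_euler('z',p[2]).as_matrix())
v=w[:,:,::-1].copy()
for a in q: cv2.circle(v,(int(a[0]),int(a[1])),4,(255,0,0),1)
t=get_image("top");a=cv2.resize(t[195:365,70:215,::-1],(300,352),interpolation=2)
cv2.imwrite("pics/c15.png",np.hstack([cv2.copyMakeBorder(a,0,128,0,0,0),v[:,70:570]]))
E
```

```text
[-0.7  0.8  0.   2.  -0.1  0.4  0.9] [431.4 284.3  33. ] 171.03308437984154 [ 0.5 -0.2 -5.4]
[[430.8 426.9]
 [218.2 426.9]
 [194.8 130.1]
 [455.5 129.8]
 [224.4 593.5]
 [182.7 109.6]
 [656.5 109.8]]
block in tray [51.9 37.5  0. ]
```

View pics/c15.png

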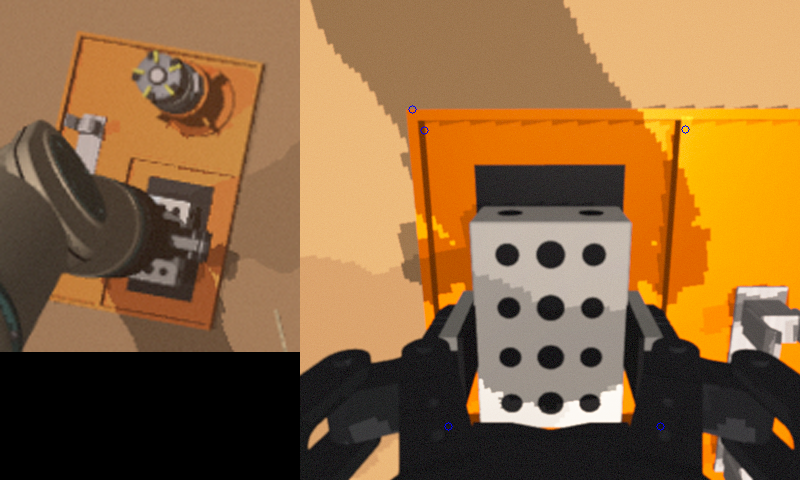

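The block sits centred and square over the bay, and the mill holder stands in its socket. I'll lower the block.

Call:
apply_moves --increments '[{"tx":0,"ty":0,"tz":-0.01,"rx":0,"ry":0,"rz":0,"claw":0.035},{"tx":0,"ty":0,"tz":-0.016,"rx":0,"ry":0,"rz":0,"claw":0.035},{"tx":0,"ty":0,"tz":-0.02,"rx":0,"ry":0,"rz":0,"claw":0.035},{"tx":0,"ty":0,"tz":-0.023,"rx":0,"ry":0,"rz":0,"claw":0.035},{"tx":0,"ty":0,"tz":-0.024,"rx":0,"ry":0,"rz":0,"claw":0.035},{"tx":0,"ty":0,"tz":-0.024,"rx":0,"ry":0,"rz":0,"claw":0.035}]'

```text
clock: 30.95
eef_pos: [432.3, 285.1, 9.7]
tool_rot: [-3.141, -0.0, 2.985]
force: [0.0, 0.2, -4.7]
width: 48.6
```

Call:
apply_moves --increments '[{"tx":0,"ty":0,"tz":-0.001,"rx":0,"ry":0,"rz":0,"claw":0.035},{"tx":0,"ty":0,"tz":-0.0015,"rx":0,"ry":0,"rz":0,"claw":0.035},{"tx":0,"ty":0,"tz":-0.0015,"rx":0,"ry":0,"rz":0,"claw":0.035}]'

```text
clock: 31.25
eef_pos: [432.5, 285.3, 9.4]
tool_rot: [3.141, 0.0, 2.985]
force: [-2.1, -0.7, 5.3]
width: 48.6
```

Call:
apply_moves --increments '[{"tx":0,"ty":0,"tz":0,"rx":0,"ry":0,"rz":0,"claw":0.052},{"tx":0,"ty":0,"tz":0,"rx":0,"ry":0,"rz":0,"claw":0.06},{"tx":0,"ty":0,"tz":0.001,"rx":0,"ry":0,"rz":0,"claw":0.06},{"tx":0,"ty":0,"tz":0.02,"rx":0,"ry":0,"rz":0,"claw":0.06},{"tx":0,"ty":0,"tz":0.06,"rx":0,"ry":0,"rz":0,"claw":0.06},{"tx":0,"ty":0,"tz":0.11,"rx":0,"ry":0,"rz":0,"claw":0.06},{"tx":0,"ty":-0.03,"tz":0.16,"rx":0,"ry":0,"rz":0,"claw":0.06},{"tx":0,"ty":-0.08,"tz":0.2,"rx":0,"ry":0,"rz":0,"claw":0.06},{"tx":0,"ty":-0.13,"tz":0.2,"rx":0,"ry":0,"rz":0,"claw":0.06},{"tx":0,"ty":-0.18,"tz":0.2,"rx":0,"ry":0,"rz":0,"claw":0.06},{"tx":0,"ty":-0.2,"tz":0.2,"rx":0,"ry":0,"rz":0,"claw":0.06},{"tx":0,"ty":-0.2,"tz":0.2,"rx":0,"ry":0,"rz":0,"claw":0.06}]'

```text
clock: 32.45
eef_pos: [432.0, 79.3, 208.9]
tool_rot: [-3.139, 0.001, 2.976]
force: [0.4, -0.1, -0.2]
width: 59.9
```

```bash
python3 - <<'E'
from h import *
np.set_printoptions(precision=1,suppress=True)
s=read_state(); print(s["clock"],s["eef_pos"],s["force"],s["width"])
c=calibration("top");t=snap("top","t16.png");t0=cv2.imread("pics/top0.png")[:,:,::-1];t1=cv2.imread("pics/t11.png")[:,:,::-1]
f=lambda a,b,r:np.abs(a[r].astype(int)-b[r]).mean()
print("green vs t11",f(t,t1,np.s_[195:340,408:530]),"endmill vs start",f(t,t0,np.s_[165:205,292:325]))
roi=t[195:365,75:205]; hsv=cv2.cvtColor(roi,cv2.COLOR_RGB2HSV)
m=cv2.inRange(hsv,(0,0,130),(180,50,255)); m=cv2.morphologyEx(m,cv2.MORPH_CLOSE,np.ones((5,5)))
n,l,st,ce=cv2.connectedComponentsWithStats(m)
for i in range(1,n):
    if st[i,4]>150:
        ys,xs=np.nonzero(l==i);b=cv2.minAreaRect(np.c_[xs+75,ys+195].astype(np.float32));q=atz(c,cv2.boxPoints(b),29);print(b,q.mean(0),np.linalg.norm(q-np.roll(q,1,0),axis=1))
# mill tip vs expected home position; gold insert centroid
g=cv2.inRange(hsv,(22,120,120),(35,255,255));ys,xs=np.nonzero(g[20:60,55:115]);print("inserts",xs.mean()+130,ys.mean()+215,"expected",proj(c,[562,265,148]),"green drill exp",proj(c,[454.4,-274,156]))
E
```

```text
32.45 [432.   79.3 208.9] [ 0.4 -0.1 -0.2] 59.907766832884235
green vs t11 4.4884303749764465 endmill vs start 2.8588383838383837
((146.5, 231.5), (19.0, 19.0), 90.0) [584.  294.6  29. ] [36.8 36.8 36.7 36.6]
((109.42791748046875, 275.6061096191406), (11.625638961791992, 50.64776611328125), 12.380758285522461) [498.4 361.   29. ] [22.5 95.6 22.8 95.4]
((147.93658447265625, 310.6292724609375), (26.26097869873047, 40.64864730834961), 12.094758033752441) [434.2 283.6  29. ] [49.8 75.6 50.2 75.3]
inserts 145.44444444444446 230.77777777777777 expected [[145.  232.5]] green drill exp [[463.  300.8]]
```

All checks agree, so I'm handing in.

```bash
python3 -c "
from cell import finish_job
print(finish_job())"
```

```text
the job is handed in; nothing more can be done
None
```

Both kits are made up and the job is handed in at about 32.5 s on the clock; I was given no verdict.

- **Green tray:** The spot-drill holder met the rim at exactly the height worked out for fully home. The strap clamp lies flat in its bay. The deburring tool went down to a hard stop in the clips (26 N with no more travel, at the stated resting height).
- **Orange tray:** The face-mill holder also met the rim at exactly the height worked out. The 1-2-3 block touched the bay floor at the expected height. In the last top picture its upper face measures 75 x 50 mm, about 2 mm or less from the bay centre.
- **Last checks:** The end-mill holder looks unmoved in the stand, and the green tray is unchanged since I viewed it complete. The arm is clear and carries no load.
- **Disagreements:** The top and wrist cameras differed by 4–5 mm on the tray positions. I aimed between their estimates, and both holders went in without side load until they met the rim. The finger opening read 1–2 mm under every part's true width.
- **Not viewed:** The finished orange tray was checked only by measurement, because all 16 pictures had been viewed.

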